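# Gauge the tube carriers and sort them

## Task

Two orange tube carriers wait on the bench for checking; a third stands parked on the round yellow pad and stays there. Take the two one at a time: slide the carrier's white tongue gently up the slot of the sloped gauge, held square to the plate, until it stops or has clearly run into the narrow red part, draw it out and stand it in its tray before you take the next. A carrier that passes the green (go) part and stops at the red (no-go) step is good and goes upright into the green tray; one that will not enter, or runs on into the red part, goes upright into the red tray; do not force the gauge, and leave everything else where it is.

Things in the scene. Friction and masses are not known exactly. Their poses are not given: they have to be found in the camera images.
- carrier_a: loose orange tube carrier, 58 mm tall, 60 g. Foot 34 x 34 x 6 mm; above it a white tongue (z 6 to 22 mm), 20 mm long in x, in y 10, 17 or 24 mm wide: the three differ, the names do not tell how; head 28 (x) x 30 (y) mm, z 22 to 58 mm, tube socket on top. Origin: centre of the underside, z up. Grip the head across y.
- carrier_b: loose orange tube carrier, 58 mm tall, 60 g. Foot 34 x 34 x 6 mm; above it a white tongue (z 6 to 22 mm), 20 mm long in x, in y 10, 17 or 24 mm wide: the three differ, the names do not tell how; head 28 (x) x 30 (y) mm, z 22 to 58 mm, tube socket on top. Origin: centre of the underside, z up. Grip the head across y.
- carrier_c: loose orange tube carrier, 58 mm tall, 60 g. Foot 34 x 34 x 6 mm; above it a white tongue (z 6 to 22 mm), 20 mm long in x, in y 10, 17 or 24 mm wide: the three differ, the names do not tell how; head 28 (x) x 30 (y) mm, z 22 to 58 mm, tube socket on top. Origin: centre of the underside, z up. Grip the head across y.
- park_pad: flat round yellow pad with black rim, 60 mm across, flush with the worktop (origin at its centre, worktop level); the carrier that stands on it is parked and is not to be checked
- gauge_plate: sloped steel slot gauge, fixed: plate 78 (x) x 86 (y) x 5 mm, rising 30 degrees to the robot's left, on four legs at y = +-38 mm over a 105 x 96 x 8 mm base. Origin: middle of the slot's open mouth at the low edge, on the top face, 66 mm above the worktop. x: up along the slot; z: out of the top face. Slot 21 mm wide (go, green) to x = 34, then 14 mm (no-go, red) to x = 64 mm
- no_go_step (a point): point of the gauge where its slot narrows, on the top face. To gauge: carrier z along plate z, carrier x along the slot, tongue in the slot, head above and foot below the plate (carrier origin 16.5 mm under the top face). Carrier origin then stops at plate x = -10 mm (24 mm tongue, at the mouth), 24 mm (17 mm tongue) or runs past 36 mm (10 mm tongue; end at 54 mm)
- green_tray: green open tray fixed to the worktop, 150 (x) x 104 (y) x 22 mm high, 3 mm walls and floor; origin at the centre of its underside, z up. Room for two carriers side by side along its x. A fixed grey drawer cabinet 150 mm tall stands beyond the trays, its front 0.63 m ahead of the robot. For good carriers.
- red_tray: red open tray fixed to the worktop, 150 (x) x 104 (y) x 22 mm high, 3 mm walls and floor; origin at the centre of its underside, z up. Room for two carriers side by side along its x. A fixed grey drawer cabinet 150 mm tall stands beyond the trays, its front 0.63 m ahead of the robot. For faulty carriers (too wide or too narrow).
- pen_red: red pen, loose, 142 x 9 x 11 mm, lying on the worktop, origin at the centre of its underside; to be left alone
- tally: round pale hand tally counter, loose, 53 x 68 x 21 mm, origin at the centre of its underside; to be left alone
- specimen_cup: clear open specimen cup, loose, 62 mm across, 68 mm tall, origin at the centre of its underside; to be left alone

How it is judged (in metres and radians):
On the way, in this order (a step that is already met when the one before it is completed fails the run):
1. a carrier is tried in the gauge, square to the plate, as far as its tongue goes (wide: pressed against the mouth; good: to the no-go step; narrow: its nose at least 6 mm past the step) (((x of carrier_a in the frame of gauge_plate between 0.021 and 0.03 m and y of carrier_a in the frame of gauge_plate between -0.006 and 0.006 m and z of carrier_a in the frame of gauge_plate between -0.0225 and -0.0105 m and angle between the z axis of carrier_a and the z axis of gauge_plate, either way round below 0.15 rad) or (x of carrier_b in the frame of gauge_plate between 0.03 and 0.06 m and y of carrier_b in the frame of gauge_plate between -0.006 and 0.006 m and z of carrier_b in the frame of gauge_plate between -0.0225 and -0.0105 m and angle between the z axis of carrier_b and the z axis of gauge_plate, either way round below 0.15 rad) or (x of carrier_c in the frame of gauge_plate between -0.0125 and -0.005 m and y of carrier_c in the frame of gauge_plate between -0.006 and 0.006 m and z of carrier_c in the frame of gauge_plate between -0.0225 and -0.0105 m and angle between the z axis of carrier_c and the z axis of gauge_plate, either way round below 0.15 rad and contact force between carrier_c and gauge_plate above 0.5 N))), for 0.05 s.
2. a carrier stands released in the right tray (((x of carrier_a in the frame of green_tray between -0.06 and 0.06 m and y of carrier_a in the frame of green_tray between -0.038 and 0.038 m and z of carrier_a in the frame of green_tray below 0.01 m and angle between carrier_a's own z axis and vertical below 0.12 rad and linear speed of carrier_a below 0.03 m/s and contact force between carrier_a and the fingers below 0.1 N) or (x of carrier_b in the frame of red_tray between -0.06 and 0.06 m and y of carrier_b in the frame of red_tray between -0.038 and 0.038 m and z of carrier_b in the frame of red_tray below 0.01 m and angle between carrier_b's own z axis and vertical below 0.12 rad and linear speed of carrier_b below 0.03 m/s and contact force between carrier_b and the fingers below 0.1 N) or (x of carrier_c in the frame of red_tray between -0.06 and 0.06 m and y of carrier_c in the frame of red_tray between -0.038 and 0.038 m and z of carrier_c in the frame of red_tray below 0.01 m and angle between carrier_c's own z axis and vertical below 0.12 rad and linear speed of carrier_c below 0.03 m/s and contact force between carrier_c and the fingers below 0.1 N))), for 0.2 s.
3. another carrier is tried in the gauge in the same way, with the first in its tray ((((x of carrier_a in the frame of gauge_plate between 0.021 and 0.03 m and y of carrier_a in the frame of gauge_plate between -0.006 and 0.006 m and z of carrier_a in the frame of gauge_plate between -0.0225 and -0.0105 m and angle between the z axis of carrier_a and the z axis of gauge_plate, either way round below 0.15 rad) and ((x of carrier_b in the frame of red_tray between -0.06 and 0.06 m and y of carrier_b in the frame of red_tray between -0.038 and 0.038 m and z of carrier_b in the frame of red_tray below 0.01 m and angle between carrier_b's own z axis and vertical below 0.12 rad and linear speed of carrier_b below 0.03 m/s and contact force between carrier_b and the fingers below 0.1 N) or (x of carrier_c in the frame of red_tray between -0.06 and 0.06 m and y of carrier_c in the frame of red_tray between -0.038 and 0.038 m and z of carrier_c in the frame of red_tray below 0.01 m and angle between carrier_c's own z axis and vertical below 0.12 rad and linear speed of carrier_c below 0.03 m/s and contact force between carrier_c and the fingers below 0.1 N))) or ((x of carrier_b in the frame of gauge_plate between 0.03 and 0.06 m and y of carrier_b in the frame of gauge_plate between -0.006 and 0.006 m and z of carrier_b in the frame of gauge_plate between -0.0225 and -0.0105 m and angle between the z axis of carrier_b and the z axis of gauge_plate, either way round below 0.15 rad) and ((x of carrier_a in the frame of green_tray between -0.06 and 0.06 m and y of carrier_a in the frame of green_tray between -0.038 and 0.038 m and z of carrier_a in the frame of green_tray below 0.01 m and angle between carrier_a's own z axis and vertical below 0.12 rad and linear speed of carrier_a below 0.03 m/s and contact force between carrier_a and the fingers below 0.1 N) or (x of carrier_c in the frame of red_tray between -0.06 and 0.06 m and y of carrier_c in the frame of red_tray between -0.038 and 0.038 m and z of carrier_c in the frame of red_tray below 0.01 m and angle between carrier_c's own z axis and vertical below 0.12 rad and linear speed of carrier_c below 0.03 m/s and contact force between carrier_c and the fingers below 0.1 N))) or ((x of carrier_c in the frame of gauge_plate between -0.0125 and -0.005 m and y of carrier_c in the frame of gauge_plate between -0.006 and 0.006 m and z of carrier_c in the frame of gauge_plate between -0.0225 and -0.0105 m and angle between the z axis of carrier_c and the z axis of gauge_plate, either way round below 0.15 rad and contact force between carrier_c and gauge_plate above 0.5 N) and ((x of carrier_a in the frame of green_tray between -0.06 and 0.06 m and y of carrier_a in the frame of green_tray between -0.038 and 0.038 m and z of carrier_a in the frame of green_tray below 0.01 m and angle between carrier_a's own z axis and vertical below 0.12 rad and linear speed of carrier_a below 0.03 m/s and contact force between carrier_a and the fingers below 0.1 N) or (x of carrier_b in the frame of red_tray between -0.06 and 0.06 m and y of carrier_b in the frame of red_tray between -0.038 and 0.038 m and z of carrier_b in the frame of red_tray below 0.01 m and angle between carrier_b's own z axis and vertical below 0.12 rad and linear speed of carrier_b below 0.03 m/s and contact force between carrier_b and the fingers below 0.1 N))))), for 0.05 s.
At the end, for the whole second after the job is handed in: Both checked carriers stand upright (within 0.12 rad), released and at rest on the floor of the right tray (good: green, too wide or too narrow: red), centred within 60 mm (x) and 38 mm (y) of the tray's middle; the third is still on the yellow pad, moved less than 15 mm (((horizontal distance between carrier_a and park_pad below 0.03 m and distance of carrier_a from where it was at the start of the episode below 0.015 m and (x of carrier_b in the frame of red_tray between -0.06 and 0.06 m and y of carrier_b in the frame of red_tray between -0.038 and 0.038 m and z of carrier_b in the frame of red_tray below 0.01 m and angle between carrier_b's own z axis and vertical below 0.12 rad and linear speed of carrier_b below 0.03 m/s and contact force between carrier_b and the fingers below 0.1 N) and (x of carrier_c in the frame of red_tray between -0.06 and 0.06 m and y of carrier_c in the frame of red_tray between -0.038 and 0.038 m and z of carrier_c in the frame of red_tray below 0.01 m and angle between carrier_c's own z axis and vertical below 0.12 rad and linear speed of carrier_c below 0.03 m/s and contact force between carrier_c and the fingers below 0.1 N)) or (horizontal distance between carrier_b and park_pad below 0.03 m and distance of carrier_b from where it was at the start of the episode below 0.015 m and (x of carrier_a in the frame of green_tray between -0.06 and 0.06 m and y of carrier_a in the frame of green_tray between -0.038 and 0.038 m and z of carrier_a in the frame of green_tray below 0.01 m and angle between carrier_a's own z axis and vertical below 0.12 rad and linear speed of carrier_a below 0.03 m/s and contact force between carrier_a and the fingers below 0.1 N) and (x of carrier_c in the frame of red_tray between -0.06 and 0.06 m and y of carrier_c in the frame of red_tray between -0.038 and 0.038 m and z of carrier_c in the frame of red_tray below 0.01 m and angle between carrier_c's own z axis and vertical below 0.12 rad and linear speed of carrier_c below 0.03 m/s and contact force between carrier_c and the fingers below 0.1 N)) or (horizontal distance between carrier_c and park_pad below 0.03 m and distance of carrier_c from where it was at the start of the episode below 0.015 m and (x of carrier_a in the frame of green_tray between -0.06 and 0.06 m and y of carrier_a in the frame of green_tray between -0.038 and 0.038 m and z of carrier_a in the frame of green_tray below 0.01 m and angle between carrier_a's own z axis and vertical below 0.12 rad and linear speed of carrier_a below 0.03 m/s and contact force between carrier_a and the fingers below 0.1 N) and (x of carrier_b in the frame of red_tray between -0.06 and 0.06 m and y of carrier_b in the frame of red_tray between -0.038 and 0.038 m and z of carrier_b in the frame of red_tray below 0.01 m and angle between carrier_b's own z axis and vertical below 0.12 rad and linear speed of carrier_b below 0.03 m/s and contact force between carrier_b and the fingers below 0.1 N)))); the robot touches nothing.
It fails at once if a carrier is forced against the gauge with more than 40 N (contact force between any of carrier_a, carrier_b, carrier_c and gauge_plate above 40 N).
It fails at once if the red pen is pushed more than 30 mm (distance of pen_red from where it was at the start of the episode above 0.03 m).
It fails at once if the tally counter is pushed more than 30 mm (distance of tally from where it was at the start of the episode above 0.03 m).
It fails at once if the specimen cup is pushed more than 30 mm (distance of specimen_cup from where it was at the start of the episode above 0.03 m).
It also fails if it takes over 72 s, if anything falls off the work surface, if the arm or the gripper's body presses on something with over 40 N, if the wrist force passes 120 N, or if a joint passes its speed limit or range.

## Robot

A 6-joint arm with a two-finger parallel gripper is mounted at the origin on a cart in front of the work surface, level with it; the furniture and walls round the work are solid. World frame = base frame: x ahead of the robot, y to its left, z up, the work surface at z = 0. Lengths are in m, angles in degrees, forces in N, time in s.
With the tool pointing down it reaches from about 0.25 to 0.8 m from the base axis. Payload 3.9 kg.
Tool frame: the origin (TCP) lies midway between the tips of the shut fingers; the grasp point (between the pads) lies 19 mm behind it; z points along the fingers, y is the line along which they close (so a half turn about z gives the same grasp; the last joint's range is limited). The gripper opens to 85 mm and grips with 20 to 120 N. Pads are 22 mm wide; open, the fingers measure 114 mm over their backs; the gripper's body (76 mm by 85 mm) begins 54 mm behind the grasp point. The pads swing forward as they close: fully open they stand 13 mm farther back than shut.
Start: joints at [0, 14.897, -7.913, 67.191, 0, 90], TCP at [0.525, -0, 0.231] pointing down, gripper open.
Joint ranges: [-159.42, 159.42], [-47.68, 98.78], [-73.54, 78.23], [-108.79, 121.32], [-90, 84.71], [-180, 180]. Speed limits (degrees/s): [147.25, 147.25, 180, 180, 180, 180].

## Interface

Orientations are given as a 3x3 rotation matrix whose columns are the frame's x, y, z axes.
In Python, from rig import env, cams gives the robot as it stands.
- The arm moves only by the tool drive_tool, never from a script. Its argument "commands" is text: rows parted by semicolons, each of 5 numbers parted by spaces: the closure, from 0 (fully open) to 1 (shut), then the shift along the tool's x, y, z in mm, then the turn about the tool's z in degrees. A call has 1 to 5 rows; each row shifts and turns the commanded pose from where the row before left it, along the tool's axes as they then stand; what a row does not reach is not made up. A row lasts 1/8 s, in which the tool goes at most 62.5 mm and 10.7 degrees, less where a joint would pass 70% of its speed; a pose out of reach is approached as far as the arm can. A call is refused whole if a number of a shift passes 62.5 or a number of a turn 10.7, either way. A call with a gripper value outside its range is refused whole. The fingers move at their own pace and stop on an object; the grip force is fixed at half the most. Time passes only in rows, so rows that do not move let the fingers close. It gives the time, the measured TCP pose, the force, the opening and the grip force at its end, in the units of the state.
- env.get_state(): the state, without advancing time (a new reading comes with each control period).
- cams.capture(name): name is "scene" or "side" or "wrist"; returns a dict with "frame" (400x640x3 uint8, red, green, blue), "fx", "fy", "cx", "cy" (pixels), "xyz" and "attitude" of the camera in the world. Camera axes: x right, y down, z forward; pixel columns grow to the right and rows downward; lengths in m; the calibration is good to about 2 mm. A picture is of the moment at which its call begins. There is no depth.
- env.sign_off(): hands the job in; it is judged then, once.
The state is a dict: "time": time; "joints": joint angles; "joint_vel": joint speeds; "joint_efforts": joint torques, N m; "position": TCP position; "eef_rot": TCP orientation; "ft_force": force on the tool from outside, world axes, zero at the start; "wrist_torque": the same for the moment, N m; "grip_width": finger opening in m; "grip_force": force on a finger pad.
Only numpy, scipy, OpenCV 4.12 (cv2) and the standard library are available. Lean on these libraries where they do the work, as an engineer would, in place of code of your own. Each camera call takes 0.05 s, during which the arm holds its last target. There are 200 camera calls.

## Working session

There is one attempt and no reset: what is moved stays moved. The work goes in short steps, Python scripts to look and compute and a tool call to move; the robot and the scene stay as the last step left them, time stands still between calls to the robot, and variables do not carry over. Pictures are saved under pics/ and viewed, at most 10 in all, crops included, and the job is handed in when it is done.

Besides the shell and the picture viewer there is one more tool, called after ">>>" by a JSON object that holds its "api" and its "payload", one argument or row to a line. drive_tool: Moves the arm, as the interface text tells. Its arguments: {"type":"object","properties":{"commands":{"type":"string"}},"required":["commands"]}

```bash
ls; mkdir -p pics
python3 - <<'E'
from rig import env,cams
import cv2,numpy as np
np.set_printoptions(precision=4,suppress=True)
for n in("scene","side"):
    c=cams.capture(n); cv2.imwrite(f"pics/{n}0.png",c["frame"][:,:,::-1]); print(n,c["fx"],c["fy"],c["cx"],c["cy"],c["xyz"]);print(np.array(c["attitude"]))
s=env.get_state();print(s)
E
```

```text
pics
scene 472.4200839414206 472.4200839414206 319.22252226245087 197.5033085671554 [-0.3301 -1.1084  0.7155]
[[ 0.8242 -0.2395  0.5132]
 [-0.5663 -0.3357  0.7527]
 [-0.0079 -0.911  -0.4123]]
side 438.76474339430973 438.76474339430973 312.92991361016425 203.62963058915088 [-0.3638  0.5196  1.038 ]
[[-0.4939 -0.6188  0.6108]
 [-0.8695  0.3545 -0.3439]
 [-0.0037 -0.701  -0.7132]]
{'time': 0.1, 'joints': array([ 0.0011, 14.9314, -7.9809, 67.1916,  0.0009, 90.    ]), 'joint_vel': array([-0.0224, -0.0329,  0.2434, -0.0106,  0.0562, -0.0097]), 'joint_efforts': array([  0.0013, -40.6508,  25.4528,   0.0101,   0.0001,   0.    ]), 'position': array([0.5244, 0.    , 0.2305]), 'eef_rot': array([[-0.    ,  1.    , -0.0018],
       [ 1.    ,  0.    ,  0.    ],
       [ 0.    , -0.0018, -1.    ]]), 'ft_force': array([ 0.1873,  0.334 , -0.276 ]), 'wrist_torque': array([ 0.0304, -0.004 ,  0.0414]), 'grip_force': 0.0, 'grip_width': 0.08551153312522934}
```

View pics/scene0.png

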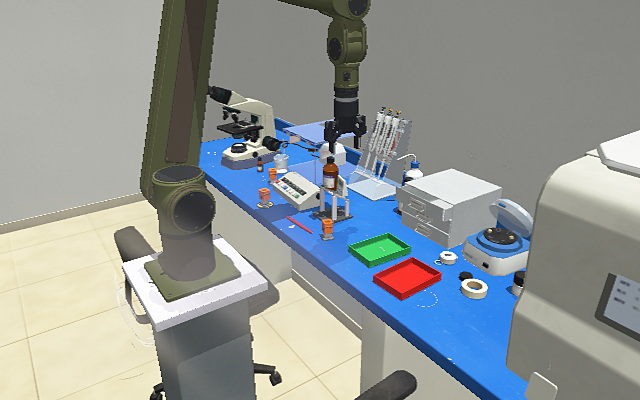

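View pics/side0.png

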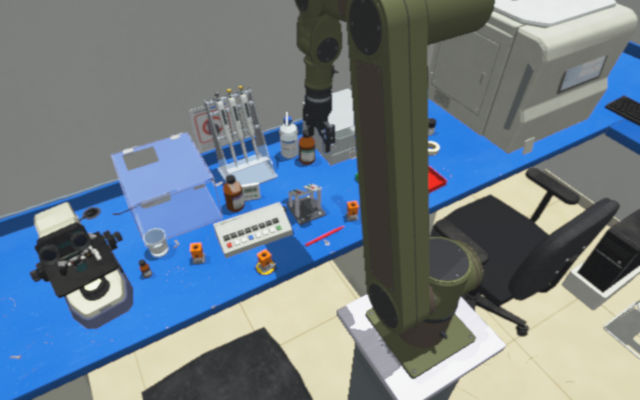

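The scene view shows carriers at about (265,198), (327,229) and (272,174), the gauge at about (333,205), and the trays at (380,250) and (408,278). In the side view the carrier on the yellow pad is at (264,262); the other two are at (352,210) and (196,252), and the gauge is at (308,203).

```bash
cat > h.py <<'E'
from rig import env,cams
import cv2,numpy as np
np.set_printoptions(precision=4,suppress=True)
def cap(n):
    c=cams.capture(n); c["K"]=np.array([[c["fx"],0,c["cx"]],[0,c["fy"],c["cy"]],[0,0,1]]);c["R"]=np.array(c["attitude"]);c["p"]=np.array(c["xyz"]);return c
def ray(c,u,v):
    d=c["R"]@np.linalg.solve(c["K"],np.array([u,v,1.]));return d/np.linalg.norm(d)
def plane(c,u,v,z):
    d=ray(c,u,v);return c["p"]+d*(z-c["p"][2])/d[2]
def proj(c,P):
    q=c["K"]@(c["R"].T@(np.asarray(P,float)-c["p"]));return q[:2]/q[2]
def tri(c1,a,c2,b):
    A=np.zeros((3,3));r=np.zeros(3)
    for c,p in((c1,a),(c2,b)):
        d=ray(c,*p);M=np.eye(3)-np.outer(d,d);A+=M;r+=M@c["p"]
    return np.linalg.solve(A,r)
def mask(c,lo,hi):
    return cv2.inRange(cv2.cvtColor(c["frame"],cv2.COLOR_RGB2HSV),lo,hi)
def blobs(m,amin=15):
    n,l,s,ce=cv2.connectedComponentsWithStats(m);return [(s[i],ce[i]) for i in range(1,n) if s[i][4]>=amin]
E
python3 - <<'E'
from h import *
for n in("scene","side","wrist"):
    c=cap(n)
    if n=="wrist": cv2.imwrite("pics/w0.png",c["frame"][:,:,::-1]);print(c["p"],c["R"],c["K"])
    for nm,lo,hi in(("or",(6,150,120),(20,255,255)),("yel",(22,150,120),(34,255,255)),("grn",(50,150,60),(85,255,255)),("red",(0,200,120),(4,255,255))):
        for s,ce in blobs(mask(c,lo,hi)):print(n,nm,s,ce,plane(c,*ce,0.04 if nm=="or" else 0)[:2])
    if n!="wrist":
        r=(slice(140,300),slice(240,450)) if n=="scene" else (slice(160,290),slice(170,370))
        cv2.imwrite(f"pics/{n}c.png",cv2.resize(c["frame"][r][:,:,::-1],None,fx=3.5,fy=3.5,interpolation=cv2.INTER_CUBIC))
E
```

```text
scene or [323 164  15   8  88] [330.3409 167.8636] [0.711  0.3372]
scene or [269 168   7  11  66] [272.2273 172.9545] [0.4929 0.4246]
scene or [259 188  10   6  28] [264.     189.9286] [0.3862 0.2949]
scene or [321 219  13  15 131] [326.9618 225.2901] [ 0.413  -0.0594]
scene grn [ 349  233   62   35 1294] [379.1507 249.2063] [ 0.495  -0.2101]
scene red [ 374  257   67   43 1427] [408.3686 277.1226] [ 0.4624 -0.3653]
side or [300 138  14   8  92] [306.4674 141.8261] [ 0.7818 -0.0994]
side or [225 185   8   9  40] [227.35  189.625] [0.6875 0.2511]
side or [348 202  10  13  94] [352.1915 207.4255] [ 0.4147 -0.0611]
side or [191 244  11  14 120] [196.1083 249.75  ] [0.4963 0.4241]
side or [258 250  14  17 137] [264.1022 257.7737] [0.3722 0.2656]
side or [141 265   7   5  15] [144.1333 267.2667] [0.5087 0.5711]
side yel [257 266  17   8  42] [264.381  270.7143] [0.3589 0.2746]
side red [429 170  16  20 183] [434.2623 180.5683] [ 0.4128 -0.4045]
[0.5253 0.0845 0.373 ] [[ 1.      0.     -0.0001]
 [-0.     -0.9447 -0.328 ]
 [-0.0001  0.328  -0.9447]] [[323.0178   0.     315.8839]
 [  0.     323.0178 203.2829]
 [  0.       0.       1.    ]]
wrist or [198 220  31  31 500] [212.772 234.814] [ 0.4088 -0.0688]
wrist grn [232 288 115  15 941] [288.3773 294.7301] [ 0.4879 -0.1762]
wrist grn [ 233  299  113   66 1744] [283.5333 348.4536] [ 0.4784 -0.2676]
wrist grn [343 304   4  11  19] [344.2632 308.7895] [ 0.5644 -0.199 ]
```

View pics/w0.png

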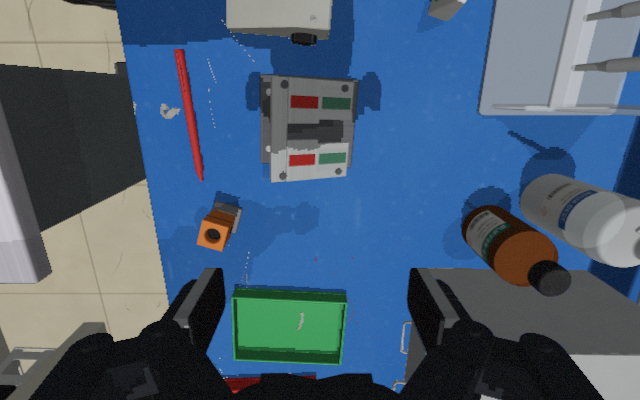

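View pics/scenec.png

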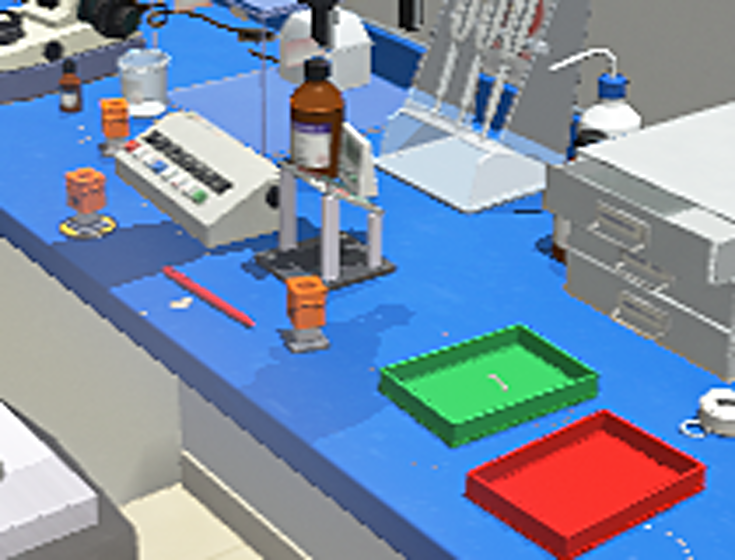

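View pics/sidec.png

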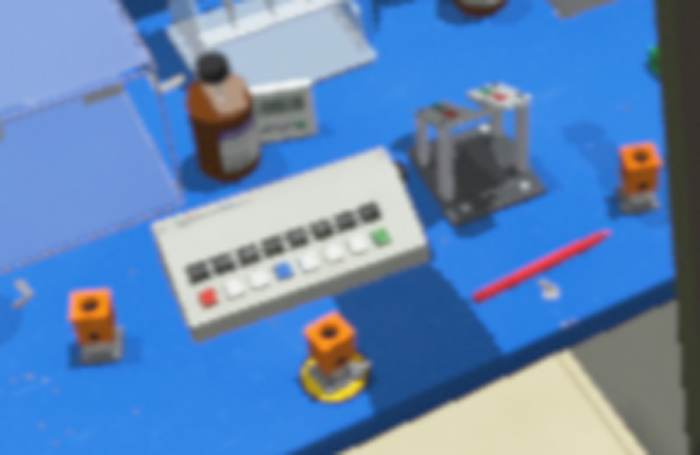

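The wrist picture shows the gauge plate at about (262–357, 75–182). Its red pads are on the robot side and the green pads on the far side, with the slot along row 131. The nearest carrier is at (212,235), turned, and the green tray is at (288,328). The crops show the pad carrier, the far carrier and the pen near the gauge. I'll move to get a second, closer view.

>>> {"api": "drive_tool", "payload": {
  "commands": "0 -50 -30 20 0; 0 -50 -30 20 0; 0 0 0 0 0"
}}

```text
time: 0.62
position: [0.4611, -0.102, 0.1896]
eef_rot: [[0.005, 1.0, -0.005], [1.0, -0.005, 0.0], [0.0, -0.005, -1.0]]
ft_force: [0.8, 0.1, 0.7]
grip_width: 0.0855
grip_force: 0.0
```

Run:
```python
from h import *
c=cap("wrist");np.save("pics/w1.npy",c,allow_pickle=True)
cv2.imwrite("pics/w1.png",cv2.resize(c["frame"][:,:,::-1],(800,500),interpolation=cv2.INTER_CUBIC))
print(c["p"],c["R"],env.get_state()["position"])
```

```text
[ 0.4628 -0.0175  0.3318] [[ 1.     -0.0035 -0.0058]
 [-0.0052 -0.9448 -0.3276]
 [-0.0043  0.3276 -0.9448]] [ 0.4634 -0.1009  0.1906]
```

View pics/w1.png

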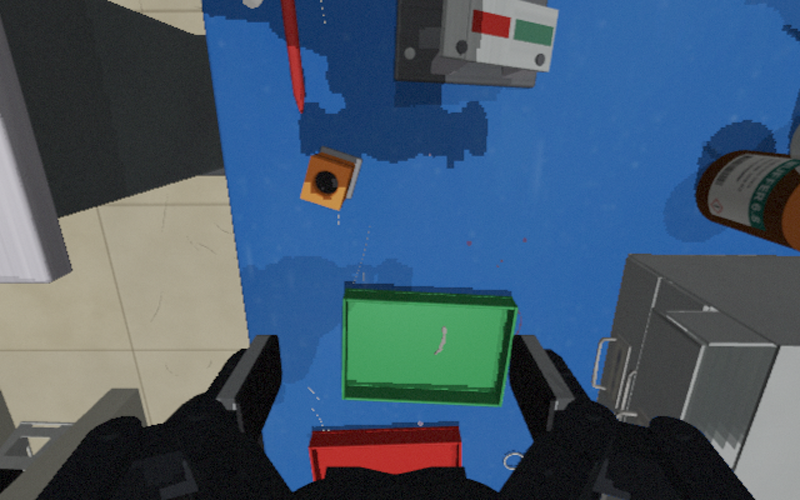

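The picture shows the carrier head at about (328,182)/1.25, turned about 20°. It also shows the front edge of the gauge plate, with corners at (442,66) and (549,72), plus the green tray and half of the red tray. Next I triangulate the plate and fit the carrier.

Run:
```python
from h import *
c1=np.load("pics/w1.npy",allow_pickle=True).item()
c0=dict(c1,p=np.array([0.5253,0.0845,0.373]),R=np.array([[1,0,-.0001],[0,-.9447,-.328],[-.0001,.328,-.9447]]),frame=cv2.imread("pics/w0.png")[:,:,::-1].copy())
# pads
for n,c in(("0",c0),("1",c1)):
  for nm,lo,hi in(("redpad",(0,120,90),(6,255,255)),("grnpad",(60,60,40),(90,255,200)),("or",(8,150,90),(20,255,255))):
    for s,ce in blobs(mask(c,lo,hi),80):
        print(n,nm,s,ce)
m=mask(c1,(8,120,60),(22,255,255));n,l,s,ce=cv2.connectedComponentsWithStats(m)
f0=c0["frame"][60:200,240:380];f1=c1["frame"][0:90,300:460];f2=c1["frame"][100:190,220:310]
a=cv2.resize(f0[:,:,::-1],(560,560)[:2],interpolation=cv2.INTER_CUBIC)
b=cv2.resize(f2[:,:,::-1],(240,240),interpolation=cv2.INTER_CUBIC);d=cv2.resize(f1[:,:,::-1],(240,135),interpolation=cv2.INTER_CUBIC)
o=np.zeros((560,800,3),np.uint8);o[:,:560]=a;o[:240,560:]=b;o[240:375,560:]=d
cv2.imwrite("pics/m1.png",o)
```

```text
0 redpad [175  50  28 131 922] [188.692  109.9512]
0 redpad [291  96  27  12 306] [303.6438 101.6307]
0 redpad [289 154  26  12 267] [301.6067 159.5393]
0 grnpad [322  97  29  12 311] [335.7846 102.8103]
0 grnpad [319 153  27  11 258] [331.8566 157.7752]
0 grnpad [482 223  29  39 211] [491.9005 238.2938]
0 grnpad [ 231  288  116   77 8113] [287.8483 325.8462]
0 or [198 216  34  35 641] [213.7145 232.8955]
0 or [ 495  232   60   52 2040] [521.699 255.377]
1 redpad [225   0  18  89 661] [234.708   40.5779]
1 redpad [378   8  30  22 469] [392.7676  18.8635]
1 redpad [ 248  353  121   32 2437] [309.8465 364.9315]
1 grnpad [411  16  32  20 456] [426.3268  25.761 ]
1 grnpad [601 127  39  35 247] [619.0445 141.7814]
1 grnpad [599 161  13  23 118] [603.9492 172.9492]
1 grnpad [  273   231   142    95 11933] [340.611  277.3036]
1 or [241 122  42  45 980] [261.6163 144.1316]
1 or [627 150  13  49 438] [634.1301 176.2283]
```

View pics/m1.png

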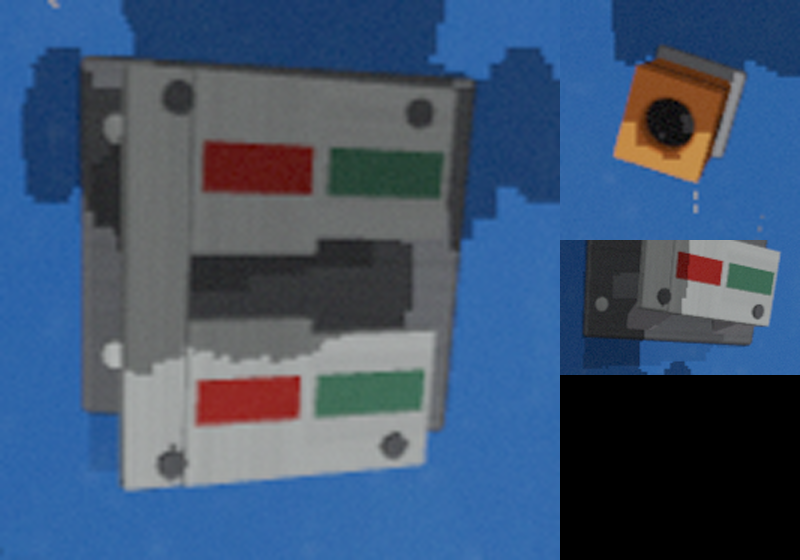

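The crop shows the slot mouth open at the right (far from the robot), green first and then red, with the plate rising to the left. The carrier's foot shows at its upper right.

Run:
```python
from h import *
c1=np.load("pics/w1.npy",allow_pickle=True).item()
c0=dict(c1,p=np.array([0.5253,0.0845,0.373]),R=np.array([[1,0,-.0001],[0,-.9447,-.328],[-.0001,.328,-.9447]]),frame=cv2.imread("pics/w0.png")[:,:,::-1].copy())
r=tri(c0,(301.6,159.5),c1,(392.8,18.9));g=tri(c0,(331.9,157.8),c1,(426.3,25.8))
L=tri(c0,(240+125/4,60+490/4),c1,(300+82/1.5,(308-240)/1.5));Rr=tri(c0,(240+425/4,60+465/4),c1,(300+210/1.5,(326-240)/1.5))
print("red",r,"grn",g,"L",L,"R",Rr,"slope",np.degrees(np.arctan2(r[2]-g[2],np.hypot(*(r-g)[:2]))),np.degrees(np.arctan2(*(r-g)[1::-1])))
# yaw from both red pads / green pads at same heights
for z1,p,q in((r[2],(303.64,101.63),(301.61,159.54)),(g[2],(335.78,102.81),(331.86,157.78))):
    a=plane(c0,*p,z1);b=plane(c0,*q,z1);print("pair",a,b,np.degrees(np.arctan2(*(a-b)[:2])))
# carrier head top
m=mask(c1,(8,120,60),(22,255,255));cs,_=cv2.findContours(m,0,2);k=[x for x in cs if 200<cv2.boundingRect(x)[0]<300 and cv2.contourArea(x)>300][0]
pts=np.array([plane(c1,*p[0],0.058)[:2]*1000 for p in k],np.float32);print("hull",cv2.minAreaRect(pts))
# corners from crop
for u,v in((635,65),(615,155),(697,182),(720,105)):print("headc",plane(c1,220+(u-560)*.375,100+v*.375,.058))
for u,v in((662,45),(745,72),(720,157)):print("foot",plane(c1,220+(u-560)*.375,100+v*.375,.006))
for n,z in(("grn",.022),):
  m=mask(c1,(50,100,40),(80,255,255))
  cs,_=cv2.findContours(m,0,2);k=max(cs,key=cv2.contourArea);print(cv2.minAreaRect(np.array([plane(c1,*p[0],z)[:2]*1000 for p in k],np.float32)))
```

```text
red [0.5127 0.0274 0.0905] grn [0.5401 0.0258 0.0745] L [0.4868 0.0101 0.1039] R [0.5549 0.0061 0.0667] slope 30.28758623529007 176.75699568984106
pair [0.5151 0.0762 0.0905] [0.5127 0.0274 0.0905] 2.8165595083276918
pair [0.5428 0.0748 0.0745] [0.5402 0.0258 0.0745] 3.117858884023426
hull ((415.59515380859375, -59.701053619384766), (33.879432678222656, 28.944400787353516), 71.3220443725586)
headc [ 0.4054 -0.0431  0.058 ]
headc [ 0.3969 -0.0713  0.058 ]
headc [ 0.4228 -0.0802  0.058 ]
headc [ 0.4313 -0.0555  0.058 ]
foot [ 0.4049 -0.0408  0.006 ]
foot [ 0.4351 -0.0507  0.006 ]
foot [ 0.4245 -0.0824  0.006 ]
((488.48016357421875, -215.02394104003906), (112.54828643798828, 149.46804809570312), 86.68443298339844)
```

>>> {"api": "drive_tool", "payload": {
  "commands": "0 -12 23 0 0; 0 -11 23 40 0; 0 -11 21 55 0; 0 0 0 57 0; 0 0 0 0 0"
}}

```text
time: 1.3
position: [0.5289, -0.132, 0.0357]
eef_rot: [[-0.002, 1.0, -0.009], [1.0, 0.002, 0.003], [0.003, -0.009, -1.0]]
ft_force: [-0.0, 0.5, -0.3]
grip_width: 0.0854
grip_force: 0.0
```

Run:
```python
from h import *
c=cap("wrist");np.save("pics/w2.npy",c,allow_pickle=True)
u,v=proj(c,(.4145,-.062,.025)).astype(int);print(u,v,c["p"],env.get_state()["position"])
u0=max(u-50,0);v0=max(v-45,0);print(u0,v0)
cv2.imwrite("pics/w2.png",cv2.resize(c["frame"][v0:v0+90,u0:u0+120][:,:,::-1],None,fx=6,fy=6,interpolation=cv2.INTER_CUBIC))
```

```text
68 123 [ 0.5306 -0.0478  0.1781] [ 0.5312 -0.1327  0.0385]
18 78
```

View pics/w2.png

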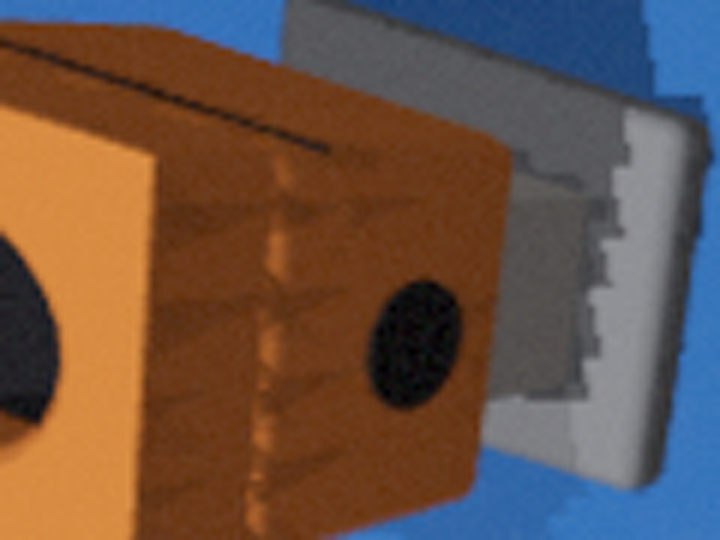

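The close-up shows the foot's near edge from (700,135) to (650,488), and the base of the tongue from (585,190) to (580,395).

Run:
```python
from h import *
c=np.load("pics/w2.npy",allow_pickle=True).item()
f=lambda u,v,z:plane(c,18+u/6,78+v/6,z)*1000
P={k:f(*p,6) for k,p in dict(ft=(688,128),fb=(635,485),ftl=(285,0),tt=(585,190),tb=(582,398)).items()}
for k in P:print(k,P[k])
u=P["ft"]-P["ftl"];u/=np.linalg.norm(u)
print("foot v",np.linalg.norm(P["ft"]-P["fb"]),"foot u",np.linalg.norm(P["ft"]-P["ftl"]),"tongue v",np.linalg.norm(P["tt"]-P["tb"]),"setback",(P["ft"]-P["tt"])@u,(P["fb"]-P["tb"])@u,"yaw",np.degrees(np.arctan2(u[1],u[0])))
print("head bottom",f(510,140,22),f(470,495,22),np.linalg.norm(f(510,140,22)-f(470,495,22)))
print("centre",(P["ftl"]+P["fb"])/2)
```

```text
ft [3733.2856   75.1448 6000.    ]
fb [4085.9244 1111.6264 6000.    ]
ftl [4810.8813 -266.5175 6000.    ]
tt [4064.9852  247.0386 6000.    ]
tb [4194.9789  848.0949 6000.    ]
foot v 1094.827986472405 foot u 1130.4625680691024 tongue v 614.9529013054414 setback 264.2356221325268 183.60222085452256 yaw 162.4082735171246
head bottom [14487.2754   539.7683 22000.    ] [15777.3848  4419.6626 22000.    ] 4088.760411412205
centre [4448.4028  422.5545 6000.    ]
```

Units slip: z should be in metres.

Run:
```python
from h import *
c=np.load("pics/w2.npy",allow_pickle=True).item()
f=lambda u,v,z:plane(c,18+u/6,78+v/6,z/1000)*1000
P={k:f(*p,6) for k,p in dict(ft=(688,128),fb=(635,485),ftl=(285,0),tt=(585,190),tb=(582,398)).items()}
u=P["ft"]-P["ftl"];u/=np.linalg.norm(u)
print("foot v",np.linalg.norm(P["ft"]-P["fb"]),"foot u",np.linalg.norm(P["ft"]-P["ftl"]),"tongue v",np.linalg.norm(P["tt"]-P["tb"]),"setback",(P["ft"]-P["tt"])@u,(P["fb"]-P["tb"])@u,"yaw",np.degrees(np.arctan2(u[1],u[0])))
print("head bottom",f(510,140,22),f(470,495,22),np.linalg.norm(f(510,140,22)-f(470,495,22)))
print("centre",(P["ftl"]+P["fb"])/2)
```

```text
foot v 32.37251217624765 foot u 33.426176259453555 tongue v 18.18328589632832 setback 7.813072921569185 5.4288575042276115 yaw -17.591726482875405
head bottom [430.7393 -52.0267  22.    ] [421.508  -79.7889  22.    ] 29.25670185002246
centre [414.761  -61.7306   6.    ]
```

>>> {"api": "drive_tool", "payload": {
  "commands": "0 0 0 -62 0; 0 0 0 -20 0; 0 35 -58 0 0; 0 36 -58 0 0; 0 0 0 0 -10.4"
}}

```text
time: 1.98
position: [0.4201, -0.0663, 0.1234]
eef_rot: [[-0.188, 0.982, -0.002], [0.982, 0.188, 0.001], [0.001, -0.002, -1.0]]
ft_force: [0.4, -0.1, -0.5]
grip_width: 0.0856
grip_force: 0.0
```

>>> {"api": "drive_tool", "payload": {
  "commands": "0 0 0 0 -10.4; 0 0 0 0 -10.4; 0 0 0 0 -10.3; 0 0 0 0 -10.3; 0 0 0 0 -10.3"
}}

```text
time: 2.6
position: [0.4279, -0.0686, 0.125]
eef_rot: [[-0.887, 0.462, 0.007], [0.462, 0.887, -0.001], [-0.006, 0.002, -1.0]]
ft_force: [0.3, 0.2, 0.3]
grip_width: 0.0857
grip_force: 0.0
```

>>> {"api": "drive_tool", "payload": {
  "commands": "0 0 0 0 -10.3; 0 0 0 0 0"
}}

```text
time: 2.85
position: [0.4276, -0.0686, 0.1244]
eef_rot: [[-0.953, 0.304, 0.006], [0.304, 0.953, -0.001], [-0.006, 0.001, -1.0]]
ft_force: [0.4, 0.3, -0.0]
grip_width: 0.0853
grip_force: 0.0
```

Run:
```python
from h import *
s=env.get_state();R=np.array(s["eef_rot"]);print(s["position"],R,s["joints"],"shift",R.T@(np.array([.4147,-.0618,.025])-s["position"])*1000,"yaw y",np.degrees(np.arctan2(R[1,1],R[0,1])))
```

```text
[ 0.4276 -0.0686  0.1244] [[-0.9528  0.3036  0.006 ]
 [ 0.3036  0.9528 -0.0008]
 [-0.0059  0.001  -1.    ]] [ -9.124   10.3082 -31.2333  48.1142   0.0083   8.5525] shift [14.9862  2.48   99.3371] yaw y 72.3236835778621
```

>>> {"api": "drive_tool", "payload": {
  "commands": "0 15 2.5 0 0; 0 0 0 50 0; 0 0 0 49 0; 0 0 0 0 0"
}}

```text
time: 3.35
position: [0.4076, -0.0608, 0.0205]
eef_rot: [[-0.953, 0.303, -0.008], [0.303, 0.953, 0.001], [0.008, -0.001, -1.0]]
ft_force: [-0.2, 0.8, 0.1]
grip_width: 0.0857
grip_force: 0.0
```

>>> {"api": "drive_tool", "payload": {
  "commands": "1 0 0 0 0; 1 0 0 0 0; 1 0 0 0 0; 1 0 0 0 0"
}}

```text
time: 3.85
position: [0.4134, -0.062, 0.0238]
eef_rot: [[-0.953, 0.303, 0.003], [0.303, 0.953, -0.0], [-0.003, 0.001, -1.0]]
ft_force: [-1.3, 0.8, 6.9]
grip_width: 0.0293
grip_force: 59.8
```

>>> {"api": "drive_tool", "payload": {
  "commands": "1 0 0 -20 -7.3; 1 0 0 -20 -7.3; 1 4.7 -51.3 0 0; 1 4.7 -51.3 0 0; 1 4.6 -51.3 0 0"
}}

```text
time: 4.47
position: [0.39, -0.2164, 0.0631]
eef_rot: [[-0.999, 0.052, 0.002], [0.052, 0.999, -0.001], [-0.002, -0.001, -1.0]]
ft_force: [0.9, 0.0, -1.3]
grip_width: 0.0291
grip_force: 59.4
```

>>> {"api": "drive_tool", "payload": {
  "commands": "1 0 0 15 0; 1 0 0 16 0; 1 0 0 0 0; 1 0 0 0 0"
}}

```text
time: 4.97
position: [0.3901, -0.2149, 0.0319]
eef_rot: [[-0.999, 0.052, 0.001], [0.052, 0.999, -0.0], [-0.001, -0.0, -1.0]]
ft_force: [-0.4, -0.7, -0.9]
grip_width: 0.0295
grip_force: 59.6
```

Run:
```python
from h import *
s=env.get_state();R=np.array(s["eef_rot"]);print(s["position"],s["ft_force"],"yaw y",np.degrees(np.arctan2(R[1,1],R[0,1])))
c=cap("side");
a=cap("wrist")
f=c["frame"];u,v=proj(c,s["position"]).astype(int);print(u,v)
o=np.zeros((400,800,3),np.uint8)
x=cv2.resize(f[max(v-40,0):v+40,u-40:u+40][:,:,::-1],(400,400),interpolation=cv2.INTER_CUBIC)
sc=cap("scene");u,v=proj(sc,s["position"]).astype(int);y=cv2.resize(sc["frame"][v-40:v+40,u-40:u+40][:,:,::-1],(400,400),interpolation=cv2.INTER_CUBIC)
o[:,:400]=x;o[:,400:]=y;cv2.imwrite("pics/t1.png",o)
```

```text
[ 0.3901 -0.2149  0.0319] [-0.4231 -0.7239 -0.9032] yaw y 87.00800568013302
395 196
```

>>> {"api": "drive_tool", "payload": {
  "commands": "1 -3 0 0 0; 1 -3 0 0 0; 1 -3 0 0 0; 1 0 0 0 0"
}}

```text
time: 5.62
position: [0.3957, -0.2145, 0.0306]
eef_rot: [[-0.999, 0.053, -0.006], [0.053, 0.999, 0.001], [0.006, 0.0, -1.0]]
ft_force: [-5.8, -0.4, 2.0]
grip_width: 0.0292
grip_force: 59.8
```

>>> {"api": "drive_tool", "payload": {
  "commands": "1 -3 0 -1 0; 1 -3 0 -1 0; 1 -3 0 0 0; 1 0 0 0 0"
}}

```text
time: 6.12
position: [0.3981, -0.214, 0.0309]
eef_rot: [[-0.998, 0.054, -0.019], [0.054, 0.999, 0.001], [0.019, 0.0, -1.0]]
ft_force: [-15.1, -1.6, 2.4]
grip_width: 0.0292
grip_force: 60.4
```

>>> {"api": "drive_tool", "payload": {
  "commands": "1 -4 0 0 0; 1 -4 0 0 0; 1 -4 0 0 0; 1 0 0 0 0"
}}

```text
time: 6.62
position: [0.4118, -0.2144, 0.0314]
eef_rot: [[-0.998, 0.053, -0.015], [0.053, 0.999, 0.002], [0.015, 0.001, -1.0]]
ft_force: [-12.8, -1.0, 3.8]
grip_width: 0.0292
grip_force: 61.9
```

>>> {"api": "drive_tool", "payload": {
  "commands": "1 -4 0 0 0; 1 -4 0 0 0; 1 0 0 0 0"
}}

```text
time: 7.0
position: [0.4194, -0.2148, 0.0309]
eef_rot: [[-0.998, 0.053, -0.016], [0.053, 0.999, 0.002], [0.016, 0.002, -1.0]]
ft_force: [-12.4, -1.0, 0.2]
grip_width: 0.0293
grip_force: 60.7
```

>>> {"api": "drive_tool", "payload": {
  "commands": "1 10 0 0 0; 1 10 0 -25 0; 1 0 0 -25 0; 1 0 0 0 0"
}}

```text
time: 7.5
position: [0.4105, -0.217, 0.0853]
eef_rot: [[-0.999, 0.052, 0.006], [0.052, 0.999, -0.003], [-0.006, -0.002, -1.0]]
ft_force: [0.2, -0.1, -0.4]
grip_width: 0.0293
grip_force: 60.6
```

```bash
cat >> h.py <<'E'
def tilt():
    s=env.get_state();T=np.array(s["eef_rot"]);p=np.array(s["position"]);c=cap("wrist")
    m=mask(c,(6,120,50),(22,255,255));bl=[b for b in blobs(m,100)]
    q=proj(c,p-0.022*T[:,2]);b=min(bl,key=lambda b:np.hypot(*(b[1]-q)));st=b[0]
    cols=[];l=cv2.connectedComponents(m)[1];k=l[int(round(b[1][1])),int(round(b[1][0]))] if 0 else None
    print("orange box",st,"tool",p,"yaw",np.degrees(np.arctan2(T[1,1],T[0,1])))
    for th in range(0,45,5):
        t=np.radians(th);out=[]
        for g in(43,47):
            P=p-0.022*T[:,2]
            X=np.cos(t)*T[:,0]+np.sin(t)*T[:,2]*-0+0*P
            # carrier z leans toward -tool x ; up=-tool z
            Z=np.cos(t)*-T[:,2]-np.sin(t)*T[:,0];X=-(np.cos(t)*T[:,0]-np.sin(t)*T[:,2]*1)
            X=np.cross(T[:,1],Z)
            C=[P+Z*(z-g)/1000+X*x/1000 for z in(22,58) for x in(-14,14)]
            out+=[round(proj(c,r)[1],1) for r in C]
        print(th,out)
    return c
E
python3 - <<'E'
from h import *
c=tilt();cv2.imwrite("pics/t2.png",c["frame"][:,:,::-1])
s=env.get_state();print(s["joints"])
v=cap("scene");u=proj(v,s["position"]).astype(int)
for n in("scene","side"):
  v=cap(n);u=proj(v,s["position"]).astype(int);m=mask(v,(6,130,90),(20,255,255))[u[1]-25:u[1]+25,u[0]-25:u[0]+25]
  print(n,u);[print("".join(" #"[x>0] for x in r)) for r in m if r.any()]
E
```

```text
orange box [ 275  227   82  103 7287] tool [ 0.4105 -0.217   0.0853] yaw 87.00294557660504
0 [np.float64(244.1), np.float64(293.4), np.float64(286.7), np.float64(345.7), np.float64(240.5), np.float64(288.9), np.float64(280.8), np.float64(338.6)]
5 [np.float64(242.0), np.float64(289.0), np.float64(291.6), np.float64(345.9), np.float64(237.7), np.float64(284.0), np.float64(284.8), np.float64(338.2)]
10 [np.float64(240.2), np.float64(284.6), np.float64(296.5), np.float64(345.6), np.float64(235.3), np.float64(279.2), np.float64(288.8), np.float64(337.4)]
15 [np.float64(238.7), np.float64(280.3), np.float64(301.5), np.float64(344.9), np.float64(233.2), np.float64(274.5), np.float64(293.0), np.float64(336.4)]
20 [np.float64(237.6), np.float64(276.1), np.float64(306.4), np.float64(343.8), np.float64(231.5), np.float64(269.9), np.float64(297.2), np.float64(335.0)]
25 [np.float64(236.9), np.float64(272.0), np.float64(311.2), np.float64(342.4), np.float64(230.2), np.float64(265.5), np.float64(301.4), np.float64(333.3)]
30 [np.float64(236.5), np.float64(268.0), np.float64(315.9), np.float64(340.7), np.float64(229.3), np.float64(261.2), np.float64(305.6), np.float64(331.5)]
35 [np.float64(236.7), np.float64(264.2), np.float64(320.4), np.float64(338.7), np.float64(228.9), np.float64(257.0), np.float64(309.6), np.float64(329.3)]
40 [np.float64(237.2), np.float64(260.5), np.float64(324.6), np.float64(336.4), np.float64(228.9), np.float64(253.1), np.float64(313.6), np.float64(327.0)]
[-27.8774  15.5909 -31.0676  43.0982   0.024  -24.8819]
scene [358 233]Traceback (most recent call last):
  File "<stdin>", line 7, in <module>
  File "<stdin>", line 7, in <genexpr>
TypeError: string indices must be integers, not 'numpy.bool'
```

Run:
```python
import cv2
f=cv2.imread("pics/t2.png")[190:380,220:420];cv2.imwrite("pics/t2c.png",cv2.resize(f,(600,570),interpolation=cv2.INTER_CUBIC))
```

```text
(no output)
```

View pics/t2c.png

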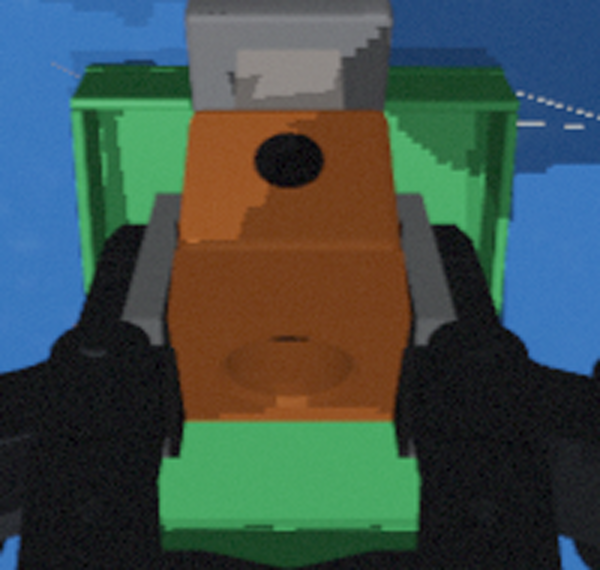

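The picture shows the carrier leaning about 27° away from the camera, judging by the socket and dot ellipses. The white tongue at (290,75) is about half the foot's width, so about 17 mm. That's a good tilt for the gauge.

>>> {"api": "drive_tool", "payload": {
  "commands": "1 0 0 -38 0; 1 0 0 -38 0; 1 -33.5 57.5 0 0; 1 -33.5 57.5 0 0; 1 -33.6 57.5 0 0"
}}

```text
time: 8.28
position: [0.5112, -0.0574, 0.1583]
eef_rot: [[-0.999, 0.053, -0.001], [0.053, 0.999, 0.0], [0.001, -0.0, -1.0]]
ft_force: [0.5, -0.6, 0.4]
grip_width: 0.0291
grip_force: 60.6
```

>>> {"api": "drive_tool", "payload": {
  "commands": "1 -38.6 50.6 0 0; 1 -38.7 50.6 0 0; 1 0 0 0 0; 1 0 0 0 0"
}}

```text
time: 8.78
position: [0.5905, 0.0364, 0.1577]
eef_rot: [[-0.999, 0.052, -0.003], [0.052, 0.999, -0.001], [0.003, -0.001, -1.0]]
ft_force: [-0.4, -0.1, 0.7]
grip_width: 0.029
grip_force: 60.7
```

```bash
cat >> h.py <<'E'
M=np.array([.5565,.0495,.066]);F=np.array([.9985,-.0532,0]);UP=np.array([0,0,1.])
def goal(sx,T,th=27.,g=46.,off=22.):
    "tool shift in mm to put the carrier origin at plate x = sx mm"
    s=env.get_state();R=np.array(s["eef_rot"]);t=np.radians(th)
    O=M+(-.866*F+.5*UP)*sx/1000-.0165*(.5*F+.866*UP)
    tcp=O-UP*off/1000+(np.sin(t)*F+np.cos(t)*UP)*g/1000
    print("tcp",s["position"],"target",tcp,"shift",R.T@(tcp-s["position"])*1000,"yaw",np.degrees(np.arctan2(R[1,1],R[0,1])),"F",s["ft_force"])
E
python3 - <<'E'
from h import *
goal(-38,0)
E
```

```text
tcp [0.5905 0.0364 0.1577] target [0.602  0.0471 0.0517] shift [-11.2844  11.3676 105.9435] yaw 87.04332640934066 F [-0.3853 -0.0977  0.7396]
```

>>> {"api": "drive_tool", "payload": {
  "commands": "1 -11 11.4 0 0; 1 0 0 53 0; 1 0 0 50 0; 1 0 0 0 0; 1 0 0 0 0"
}}

```text
time: 9.4
position: [0.6043, 0.0468, 0.0579]
eef_rot: [[-0.999, 0.053, 0.002], [0.053, 0.999, 0.0], [-0.002, 0.0, -1.0]]
ft_force: [-0.0, 0.6, -0.9]
grip_width: 0.0294
grip_force: 60.8
```

Run:
```python
from h import *
goal(-38,0);goal(-28,0)
c=cap("wrist");s=env.get_state()
for nm,lo,hi in(("red",(0,120,60),(6,255,255)),("grn",(60,60,40),(90,255,220)),("or",(6,120,50),(22,255,255))):
    for st,ce in blobs(mask(c,lo,hi),60):print(nm,st,ce)
# expected pad positions in gauge frame: pads mid at z=.0905/.0745
for P in((.5127,.0274,.0905),(.5151,.0762,.0905),(.5402,.0258,.0745),(.5428,.0748,.0745)):print(proj(c,P))
```

```text
tcp [0.6043 0.0468 0.0579] target [0.602  0.0471 0.0517] shift [2.3757 0.1464 6.2022] yaw 86.94896630688748 F [-0.0429  0.6133 -0.9288]
tcp [0.6043 0.0468 0.0579] target [0.5933 0.0475 0.0567] shift [11.0247  0.1482  1.1845] yaw 86.94896630688748 F [-0.0429  0.6133 -0.9288]
red [ 214   26   46   80 2495] [237.81    64.1226]
red [ 374   26   47   81 2518] [395.9531  64.2613]
grn [ 234  116   36   61 1528] [252.7487 145.0419]
grn [ 363  117   37   60 1508] [380.183  145.5557]
grn [502 273  21  11 131] [511.9466 277.9389]
or [ 275  227   82  103 7270] [315.8583 280.8044]
or [561 243  50  66 571] [581.4413 272.9965]
or [605 300  19  22  98] [614.8469 311.0102]
or [617 307  23  23 128] [628.4844 320.8047]
[238.9269  69.5296]
[394.7632  68.8416]
[253.4163 148.6103]
[379.6951 148.5768]
```

Lateral alignment is good: the pads are centred on column 316.7 and the carrier on 316.0. Moving up the slot.

>>> {"api": "drive_tool", "payload": {
  "commands": "1 2.4 0 5 0; 1 7 0 -4 0; 1 7 0 -4 0; 1 7 0 -4 0; 1 0 0 0 0"
}}

```text
time: 10.07
position: [0.5793, 0.0484, 0.064]
eef_rot: [[-0.999, 0.052, 0.0], [0.052, 0.999, 0.0], [-0.0, 0.0, -1.0]]
ft_force: [-0.8, 0.1, -0.1]
grip_width: 0.0294
grip_force: 60.8
```

Run:
```python
from h import *
goal(-14,0);goal(0,0)
```

```text
tcp [0.5793 0.0484 0.064 ] target [0.5812 0.0482 0.0637] shift [-1.9382 -0.1348  0.2555] yaw 87.01202326464012 F [-0.7961  0.0958 -0.1404]
tcp [0.5793 0.0484 0.064 ] target [0.5691 0.0488 0.0707] shift [10.1816 -0.1214 -6.7499] yaw 87.01202326464012 F [-0.7961  0.0958 -0.1404]
```

>>> {"api": "drive_tool", "payload": {
  "commands": "1 5 0 -4 0; 1 5 0 -3.5 0; 1 0 0 0 0"
}}

```text
time: 10.45
position: [0.5695, 0.0489, 0.0711]
eef_rot: [[-0.999, 0.052, 0.0], [0.052, 0.999, -0.0], [-0.0, -0.0, -1.0]]
ft_force: [-0.2, -1.5, -0.9]
grip_width: 0.0296
grip_force: 60.8
```

>>> {"api": "drive_tool", "payload": {
  "commands": "1 5 0 -3 0; 1 5 0 -3 0; 1 0 0 0 0"
}}

```text
time: 10.82
position: [0.5594, 0.0494, 0.0771]
eef_rot: [[-0.999, 0.052, 0.0], [0.052, 0.999, 0.0], [-0.0, 0.0, -1.0]]
ft_force: [0.7, 0.0, -0.6]
grip_width: 0.0294
grip_force: 60.8
```

Run:
```python
from h import *
goal(24,0)
```

```text
tcp [0.5594 0.0494 0.0771] target [0.5484 0.0499 0.0827] shift [11.0688 -0.0521 -5.6176] yaw 87.005795345721 F [ 0.6941  0.0114 -0.5945]
```

Inside with no contact. On to the step.

>>> {"api": "drive_tool", "payload": {
  "commands": "1 4 0 -2.3 0; 1 4 0 -2.3 0; 1 0 0 0 0"
}}

```text
time: 11.2
position: [0.5524, 0.0498, 0.0818]
eef_rot: [[-0.999, 0.052, 0.002], [0.052, 0.999, -0.0], [-0.002, -0.0, -1.0]]
ft_force: [0.8, -0.3, -1.8]
grip_width: 0.0296
grip_force: 60.7
```

>>> {"api": "drive_tool", "payload": {
  "commands": "1 2.5 0 -1.4 0; 1 2.5 0 -1.4 0; 1 0 0 0 0"
}}

```text
time: 11.58
position: [0.5515, 0.0499, 0.0845]
eef_rot: [[-0.999, 0.053, 0.008], [0.053, 0.999, -0.001], [-0.008, -0.0, -1.0]]
ft_force: [9.7, -0.8, -10.8]
grip_width: 0.0292
grip_force: 60.7
```

>>> {"api": "drive_tool", "payload": {
  "commands": "1 1.7 0 -1 0; 1 1.7 0 -1 0; 1 0 0 0 0"
}}

```text
time: 11.95
position: [0.5495, 0.0499, 0.0857]
eef_rot: [[-0.999, 0.053, 0.01], [0.053, 0.999, -0.001], [-0.01, -0.0, -1.0]]
ft_force: [15.5, -2.2, -17.6]
grip_width: 0.0293
grip_force: 61.7
```

Run:
```python
from h import *
goal(24,0)
```

```text
tcp [0.5495 0.0499 0.0857] target [0.5484 0.0499 0.0827] shift [ 1.1802 -0.0667  3.0329] yaw 86.96926563046252 F [ 15.5184  -2.1732 -17.6318]
```

>>> {"api": "drive_tool", "payload": {
  "commands": "1 0.8 0 1.3 0; 1 0.7 0 1.3 0; 1 0 0 0 0"
}}

```text
time: 12.32
position: [0.5496, 0.05, 0.0855]
eef_rot: [[-0.998, 0.053, 0.014], [0.053, 0.999, -0.001], [-0.014, -0.0, -1.0]]
ft_force: [11.2, -1.8, -5.9]
grip_width: 0.0291
grip_force: 63.7
```

>>> {"api": "drive_tool", "payload": {
  "commands": "1 0.7 0 1.3 0; 1 0.7 0 1.3 0; 1 0 0 0 0"
}}

```text
time: 12.7
position: [0.5493, 0.0503, 0.084]
eef_rot: [[-0.998, 0.053, 0.017], [0.053, 0.999, -0.0], [-0.017, 0.001, -1.0]]
ft_force: [12.6, -1.3, -1.6]
grip_width: 0.0292
grip_force: 64.1
```

Run:
```python
from h import *
goal(24,0)
c=tilt()
for nm,lo,hi in(("red",(0,120,60),(6,255,255)),("grn",(60,60,40),(90,255,220))):
    for st,ce in blobs(mask(c,lo,hi),60):print(nm,st,ce)
cv2.imwrite("pics/g1.png",c["frame"][:,:,::-1])
```

```text
tcp [0.5493 0.0503 0.084 ] target [0.5484 0.0499 0.0827] shift [ 0.9052 -0.4334  1.2476] yaw 86.96643143987582 F [12.5612 -1.3363 -1.6397]
orange box [ 276  228   81  103 7146] tool [0.5493 0.0503 0.084 ] yaw 86.96643143987582
0 [np.float64(244.0), np.float64(293.3), np.float64(286.5), np.float64(345.6), np.float64(240.4), np.float64(288.7), np.float64(280.6), np.float64(338.4)]
5 [np.float64(241.8), np.float64(288.8), np.float64(291.4), np.float64(345.7), np.float64(237.6), np.float64(283.9), np.float64(284.6), np.float64(338.0)]
10 [np.float64(240.0), np.float64(284.4), np.float64(296.3), np.float64(345.4), np.float64(235.2), np.float64(279.1), np.float64(288.7), np.float64(337.3)]
15 [np.float64(238.5), np.float64(280.1), np.float64(301.3), np.float64(344.7), np.float64(233.1), np.float64(274.4), np.float64(292.8), np.float64(336.2)]
20 [np.float64(237.4), np.float64(275.9), np.float64(306.2), np.float64(343.7), np.float64(231.3), np.float64(269.8), np.float64(297.0), np.float64(334.8)]
25 [np.float64(236.7), np.float64(271.8), np.float64(311.0), np.float64(342.2), np.float64(230.
[... 155 characters left out ...]
.1), np.float64(261.0), np.float64(305.4), np.float64(331.3)]
35 [np.float64(236.5), np.float64(264.0), np.float64(320.2), np.float64(338.5), np.float64(228.7), np.float64(256.9), np.float64(309.4), np.float64(329.1)]
40 [np.float64(237.0), np.float64(260.3), np.float64(324.4), np.float64(336.2), np.float64(228.7), np.float64(252.9), np.float64(313.4), np.float64(326.8)]
red [245 188  29  37 797] [259.8532 205.5295]
red [357 188  29  37 728] [370.8077 204.5467]
grn [540  37  35  32 365] [554.9671  52.6685]
grn [   0  154   30  102 1592] [  9.544  216.5741]
grn [256 230  23  31 513] [267.0292 243.0663]
grn [352 230  24  31 504] [363.3571 242.9306]
grn [469 314  17  10 110] [477.0636 318.7182]
```

The carrier stopped at the step at plate x of about 24 mm under a light load, so it is good. Withdrawing.

>>> {"api": "drive_tool", "payload": {
  "commands": "1 -7 0 3 0; 1 -10.4 0 6 0; 1 0 0 0 0"
}}

```text
time: 13.12
position: [0.5601, 0.0496, 0.0725]
eef_rot: [[-0.999, 0.053, 0.003], [0.053, 0.999, 0.0], [-0.003, 0.0, -1.0]]
ft_force: [5.0, -0.1, 2.5]
grip_width: 0.0294
grip_force: 64.6
```

Run:
```python
from h import *
goal(-40,0)
```

```text
tcp [0.5601 0.0496 0.0725] target [0.6037 0.047  0.0507] shift [-43.5917  -0.2885  21.9849] yaw 86.98954392640677 F [ 5.0049 -0.0672  2.4862]
```

>>> {"api": "drive_tool", "payload": {
  "commands": "1 -8 0 1.5 0; 1 -9 0 5 0; 1 -9 0 5 0; 1 -10 0 6 0; 1 -10 0 4.5 0"
}}

```text
time: 13.75
position: [0.6041, 0.047, 0.0491]
eef_rot: [[-0.999, 0.052, -0.001], [0.052, 0.999, -0.0], [0.001, -0.0, -1.0]]
ft_force: [0.7, 0.6, -0.6]
grip_width: 0.0291
grip_force: 64.3
```

Run:
```python
from h import *
goal(-40,0)
```

```text
tcp [0.6041 0.047  0.0491] target [0.6037 0.047  0.0507] shift [ 0.3498 -0.0285 -1.604 ] yaw 86.99793377891697 F [ 0.6562  0.6292 -0.5857]
```

>>> {"api": "drive_tool", "payload": {
  "commands": "1 -3 0 -57 0; 1 0 0 -57 0; 1 41 -50.6 0 0; 1 41 -50.7 0 0; 1 15.5 -55.8 0 0"
}}

```text
time: 14.38
position: [0.5026, -0.1015, 0.164]
eef_rot: [[-0.999, 0.051, -0.001], [0.051, 0.999, 0.0], [0.001, 0.0, -1.0]]
ft_force: [1.2, -0.2, 0.2]
grip_width: 0.029
grip_force: 64.1
```

>>> {"api": "drive_tool", "payload": {
  "commands": "1 15.4 -55.9 0 0; 1 15.4 -55.9 0 0; 1 0 0 40 0; 1 0 0 40 0; 1 0 0 25 0"
}}

```text
time: 15.0
position: [0.4673, -0.2111, 0.0571]
eef_rot: [[-0.999, 0.053, -0.002], [0.053, 0.999, 0.001], [0.002, 0.001, -1.0]]
ft_force: [0.0, 0.0, -0.4]
grip_width: 0.0292
grip_force: 64.1
```

Run:
```python
from h import *
s=env.get_state();R=np.array(s["eef_rot"]);print(s["position"],R.T@(np.array([.465,-.215,.033])-s["position"])*1000)
c=cap("wrist")
m=mask(c,(50,100,40),(80,255,255));print(blobs(m,500))
```

```text
[ 0.4673 -0.2111  0.0571] [ 2.0006 -4.0804 24.082 ]
[(array([  209,   143,   187,   170, 17643], dtype=int32), array([294.4895, 200.6701])), (array([ 273,  331,   87,   31, 2445], dtype=int32), array([315.9816, 347.1297]))]
```

>>> {"api": "drive_tool", "payload": {
  "commands": "1 2 -4 12 0; 1 0 0 12 0; 1 5 0 0 0; 1 4 0 0 0; 1 0 0 0 0"
}}

```text
time: 15.68
position: [0.4569, -0.2144, 0.0356]
eef_rot: [[-0.999, 0.052, 0.001], [0.052, 0.999, -0.0], [-0.001, -0.0, -1.0]]
ft_force: [0.0, -0.1, 0.0]
grip_width: 0.0296
grip_force: 64.1
```

>>> {"api": "drive_tool", "payload": {
  "commands": "1 4 0 1 0; 1 4 0 1 0; 1 0 0 0 0"
}}

```text
time: 16.05
position: [0.4515, -0.2144, 0.0339]
eef_rot: [[-0.999, 0.052, 0.005], [0.052, 0.999, -0.0], [-0.005, -0.0, -1.0]]
ft_force: [3.9, 1.2, 0.6]
grip_width: 0.0295
grip_force: 64.4
```

>>> {"api": "drive_tool", "payload": {
  "commands": "1 4 0 0 0; 1 4 0 0 0; 1 0 0 0 0"
}}

```text
time: 16.42
position: [0.4498, -0.2145, 0.0354]
eef_rot: [[-0.999, 0.051, 0.017], [0.051, 0.999, -0.0], [-0.017, 0.001, -1.0]]
ft_force: [14.5, 3.1, -2.1]
grip_width: 0.029
grip_force: 64.1
```

>>> {"api": "drive_tool", "payload": {
  "commands": "1 4 0 0 0; 1 4 0 0.5 0; 1 4 0 0.5 0; 1 0 0 0 0"
}}

```text
time: 16.92
position: [0.4427, -0.2159, 0.0366]
eef_rot: [[-0.998, 0.051, 0.026], [0.051, 0.999, -0.004], [-0.026, -0.003, -1.0]]
ft_force: [19.0, 2.0, 4.9]
grip_width: 0.0293
grip_force: 66.2
```

>>> {"api": "drive_tool", "payload": {
  "commands": "1 3 0 1 0; 1 3 0 1 0; 1 0 0 0 0"
}}

```text
time: 17.3
position: [0.4371, -0.2168, 0.035]
eef_rot: [[-0.998, 0.051, 0.026], [0.051, 0.999, -0.007], [-0.026, -0.005, -1.0]]
ft_force: [18.2, -0.3, 7.1]
grip_width: 0.0293
grip_force: 67.6
```

>>> {"api": "drive_tool", "payload": {
  "commands": "1 3 0 2 0; 1 2 0 3 0; 1 0 0 3 0; 1 0 0 0 0"
}}

```text
time: 17.8
position: [0.4322, -0.2171, 0.0267]
eef_rot: [[-0.998, 0.051, 0.026], [0.051, 0.999, -0.007], [-0.026, -0.006, -1.0]]
ft_force: [18.0, -1.3, 4.2]
grip_width: 0.029
grip_force: 68.2
```

Run:
```python
from h import *
c=tilt();cv2.imwrite("pics/p1.png",c["frame"][:,:,::-1])
```

```text
orange box [ 277  246   79   99 6472] tool [ 0.4322 -0.2171  0.0267] yaw 87.0535879404844
0 [np.float64(244.0), np.float64(293.3), np.float64(286.6), np.float64(345.6), np.float64(240.4), np.float64(288.8), np.float64(280.7), np.float64(338.5)]
5 [np.float64(241.9), np.float64(288.9), np.float64(291.4), np.float64(345.8), np.float64(237.7), np.float64(283.9), np.float64(284.7), np.float64(338.1)]
10 [np.float64(240.1), np.float64(284.5), np.float64(296.4), np.float64(345.5), np.float64(235.2), np.float64(279.1), np.float64(288.7), np.float64(337.3)]
15 [np.float64(238.6), np.float64(280.2), np.float64(301.3), np.float64(344.8), np.float64(233.1), np.float64(274.4), np.float64(292.9), np.float64(336.3)]
20 [np.float64(237.5), np.float64(276.0), np.float64(306.3), np.float64(343.7), np.float64(231.4), np.float64(269.8), np.float64(297.1), np.float64(334.9)]
25 [np.float64(236.8), np.float64(271.9), np.float64(311.1), np.float64(342.3), np.float64(230.1), np.float64(265.4), np.float64(301.3), np.float64(333.2)]
30 [np.float64(236.4), np.float64(267.9), np.float64(315.8), np.float64(340.6), np.float64(229.2), np.float64(261.1), np.float64(305.5), np.float64(331.3)]
35 [np.float64(236.5), np.float64(264.1), np.float64(320.2), np.float64(338.6), np.float64(228.8), np.float64(256.9), np.float64(309.5), np.float64(329.2)]
40 [np.float64(237.1), np.float64(260.4), np.float64(324.5), np.float64(336.2), np.float64(228.8), np.float64(253.0), np.float64(313.5), np.float64(326.9)]
```

>>> {"api": "drive_tool", "payload": {
  "commands": "1 -12 0 0 0; 1 -10 0 -6 0; 1 -20 0 0 0; 1 -20 0 0 0; 1 0 0 0 0"
}}

```text
time: 18.48
position: [0.4805, -0.2157, 0.0277]
eef_rot: [[-0.999, 0.052, -0.0], [0.052, 0.999, -0.0], [0.0, -0.0, -1.0]]
ft_force: [-0.9, -0.4, -0.7]
grip_width: 0.0292
grip_force: 67.6
```

Run:
```python
from h import *
s=env.get_state();R=np.array(s["eef_rot"]);print(s["position"],s["ft_force"],R.T@(np.array([.485,-.215,.027])-s["position"])*1000)
tilt()
```

```text
[ 0.4805 -0.2157  0.0277] [-0.9314 -0.3861 -0.7107] [-4.4297  0.9243  0.6899]
orange box [ 277  246   79   99 6491] tool [ 0.4805 -0.2157  0.0277] yaw 87.04117693901387
0 [np.float64(244.1), np.float64(293.4), np.float64(286.7), np.float64(345.7), np.float64(240.5), np.float64(288.9), np.float64(280.8), np.float64(338.6)]
5 [np.float64(242.0), np.float64(289.0), np.float64(291.5), np.float64(345.8), np.float64(237.7), np.float64(284.0), np.float64(284.7), np.float64(338.2)]
10 [np.float64(240.1), np.float64(284.6), np.float64(296.5), np.float64(345.5), np.float64(235.3), np.float64(279.2), np.float64(288.8), np.float64(337.4)]
15 [np.float64(238.7), np.float64(280.3), np.float64(301.4), np.float64(344.9), np.float64(233.2), np.float64(274.5), np.float64(293.0), np.float64(336.3)]
20 [np.float64(237.5), np.float64(276.0), np.float64(306.3), np.float64(343.8), np.float64(231.5), np.float64(269.9), np.float64(297.2), np.float64(335.0)]
25 [np.float64(236.8), np.float64(271.9), np.float64(311.2), np.float64(342.4), np.float64(230.1), np.float64(265.4), np.float64(301.4), np.float64(333.3)]
30 [np.float64(236.5), np.float64(268.0), np.float64(315.8), np.float64(340.7), np.float64(229.3), np.float64(261.1), np.float64(305.5), np.float64(331.4)]
35 [np.float64(236.6), np.float64(264.1), np.float64(320.3), np.float64(338.6), np.float64(228.8), np.float64(257.0), np.float64(309.6), np.float64(329.3)]
40 [np.float64(237.2), np.float64(260.4), np.float64(324.5), np.float64(336.3), np.float64(228.9), np.float64(253.1), np.float64(313.5), np.float64(327.0)]
```

>>> {"api": "drive_tool", "payload": {
  "commands": "1 0 0 3 0; 1 0 0 3 0; 1 0 0 0 0"
}}

```text
time: 18.9
position: [0.4784, -0.2152, 0.0256]
eef_rot: [[-0.999, 0.053, -0.0], [0.053, 0.999, 0.0], [0.0, 0.0, -1.0]]
ft_force: [-8.9, 3.3, 32.4]
grip_width: 0.0297
grip_force: 71.7
```

>>> {"api": "drive_tool", "payload": {
  "commands": "0.6 0 0 -3 0; 0 0 0 0 0; 0 0 0 0 0; 0 0 0 0 0; 0 0 0 -50 0"
}}

```text
time: 19.52
position: [0.4764, -0.214, 0.0718]
eef_rot: [[-0.999, 0.052, -0.009], [0.052, 0.999, 0.004], [0.009, 0.003, -1.0]]
ft_force: [0.5, 0.5, 0.5]
grip_width: 0.0855
grip_force: 0.0
```

>>> {"api": "drive_tool", "payload": {
  "commands": "0 0 0 -60 0; 0 0 0 0 0"
}}

```text
time: 19.77
position: [0.4836, -0.2172, 0.1396]
eef_rot: [[-0.999, 0.052, 0.009], [0.052, 0.999, -0.004], [-0.009, -0.003, -1.0]]
ft_force: [0.7, -1.1, -0.2]
grip_width: 0.0852
grip_force: 0.0
```

Run:
```python
from h import *
c=cap("wrist");np.save("pics/w3.npy",c,allow_pickle=True)
m=mask(c,(6,120,50),(22,255,255));cs,_=cv2.findContours(m,0,2)
for k in cs:
    if cv2.contourArea(k)>200:
        print(cv2.boundingRect(k),cv2.minAreaRect(np.array([plane(c,*p[0],.061)[:2]*1000 for p in k],np.float32)))
# predicted upright box
for x in(.475,.48,.485):
  print(x,[proj(c,(x+dx,-.2157+dy,z)).round() for z in(.025,.061) for dx,dy in((-.014,-.015),(.014,.015))])
print(env.get_state()["position"])
for n in("scene","side"):
  v=cap(n)
  for s,ce in blobs(mask(v,(6,130,90),(20,255,255)),10):print(n,s,ce)
  print(proj(v,(.4805,-.2157,.043)))
```

```text
(298, 174, 42, 49) ((473.590576171875, -215.1171875), (29.503494262695312, 36.4908332824707), 87.05469512939453)
0.475 [array([298., 171.]), array([336., 201.]), array([296., 183.]), array([339., 217.])]
0.48 [array([299., 177.]), array([337., 207.]), array([296., 190.]), array([339., 224.])]
0.485 [array([299., 182.]), array([337., 212.]), array([297., 196.]), array([340., 230.])]
[ 0.4818 -0.2164  0.1371]
scene [257 161   6   3  13] [259.3846 162.2308]
scene [323 163  15   9 101] [330.     167.6238]
scene [269 168   7  11  69] [272.2319 173.0145]
scene [259 188  10   7  36] [264.     190.5278]
scene [370 232  14  16 173] [376.1908 239.185 ]
[377.3084 238.6179]
side [300 137  15  11 122] [306.5328 142.1639]
side [224 184  15  11  62] [228.4677 190.3548]
side [191 243  11  15 137] [196.1898 250.1387]
side [258 250  13  17 146] [263.9178 258.0548]
side [141 265   7   6  28] [144.1786 267.5   ]
[380.0091 178.2082]
```

Run:
```python
from h import *
c=cap("side")
for n,u,v,z in(("scope nearest base",125,290,0),("scope base bottom",95,328,0),("scope eyep",120,235,.15),("cup",155,252,0),("darkbottle",144,275,0),("console l",222,253,0),("console r",292,237,0),("console back",283,206,.05),("panel front l",138,236,0),("panel front r",222,205,0),("upper panel lo",130,205,.15),("edge",150,385,0)):print(n,plane(c,u,v,z)[:2])
d=cap("scene");print(tri(c,(196.1,249.8),d,(272.2,173)),tri(c,(264,257.9),d,(265,193)))
print(env.get_state()["joints"])
```

```text
scope nearest base [0.4921 0.6396]
scope base bottom [0.4127 0.7345]
scope eyep [0.55   0.5939]
cup [0.5838 0.5303]
darkbottle [0.5165 0.5805]
console l [0.4804 0.3571]
console r [0.4318 0.1464]
console back [0.5201 0.1298]
panel front l [0.6724 0.5588]
panel front r [0.6694 0.2833]
upper panel lo [0.6499 0.5441]
edge [0.1942 0.6496]
[0.4938 0.4245 0.0407] [0.3733 0.2658 0.0406]
[-24.1832  18.5453 -18.0548  53.6132  -0.0003 -21.1867]
```

>>> {"api": "drive_tool", "payload": {
  "commands": "0 0 0 -55 0; 0 0 0 -55 0; 0 10 57 0 0; 0 10 57 0 0; 0 10 57 0 0"
}}

```text
time: 20.65
position: [0.4579, -0.0417, 0.2435]
eef_rot: [[-0.999, 0.053, -0.003], [0.053, 0.999, 0.0], [0.003, 0.0, -1.0]]
ft_force: [0.3, 0.7, -0.1]
grip_width: 0.0855
grip_force: 0.0
```

>>> {"api": "drive_tool", "payload": {
  "commands": "0.6 10 57 0 0; 0.6 10 57 0 0; 0.6 10 57 0 0; 0.6 10 57 0 0; 0.6 10 57 0 0"
}}

```text
time: 21.28
position: [0.4227, 0.2454, 0.2434]
eef_rot: [[-0.999, 0.052, -0.002], [0.052, 0.999, -0.002], [0.002, -0.002, -1.0]]
ft_force: [0.6, -0.3, 0.5]
grip_width: 0.0338
grip_force: 0.0
```

>>> {"api": "drive_tool", "payload": {
  "commands": "0.6 16 48 0 0; 0.6 16 48 0 0; 0.6 16 48 0 0; 0.6 16 48 0 0; 0.6 16 48 0 0"
}}

```text
time: 21.9
position: [0.3555, 0.4888, 0.2429]
eef_rot: [[-0.999, 0.052, -0.002], [0.052, 0.999, -0.003], [0.002, -0.003, -1.0]]
ft_force: [0.5, 0.1, 0.5]
grip_width: 0.034
grip_force: 0.0
```

>>> {"api": "drive_tool", "payload": {
  "commands": "0.6 0 0 0 -10; 0.6 0 0 20 -10; 0.6 0 0 25 -10; 0.6 0 0 25 -10; 0.6 0 0 25 -10"
}}

```text
time: 22.52
position: [0.3558, 0.4869, 0.1472]
eef_rot: [[-0.678, -0.735, -0.002], [-0.735, 0.678, -0.003], [0.004, -0.0, -1.0]]
ft_force: [0.2, 0.4, 0.9]
grip_width: 0.0342
grip_force: 0.0
```

>>> {"api": "drive_tool", "payload": {
  "commands": "0.6 0 0 25 -10; 0.6 0 0 25 -10; 0.6 0 0 20 -10; 0.6 0 0 20 -7; 0.6 0 0 0 0"
}}

```text
time: 23.15
position: [0.3549, 0.4854, 0.0567]
eef_rot: [[-0.106, -0.994, -0.004], [-0.994, 0.106, -0.006], [0.006, 0.004, -1.0]]
ft_force: [-0.4, 0.1, 0.1]
grip_width: 0.034
grip_force: 0.0
```

Run:
```python
from h import *
c=cap("wrist");np.save("pics/w4.npy",c,allow_pickle=True);s=env.get_state();print(s["position"],s["eef_rot"],c["p"],s["joints"])
print(proj(c,(.494,.4245,.025)))
for st,ce in blobs(mask(c,(6,120,50),(22,255,255)),100):print(st,ce)
```

```text
[0.3556 0.4865 0.0582] [[-0.1066 -0.9943 -0.0026]
 [-0.9943  0.1066 -0.0035]
 [ 0.0038  0.0022 -1.    ]] [0.347  0.402  0.1995] [ 53.834   29.2852 -12.7671  48.2008   0.0019 -30.0464]
[ 52.796 166.624]
[   0  132   80   85 5125] [ 36.2322 170.8892]
[ 66 337  65  62 754] [ 88.2321 373.1565]
```

>>> {"api": "drive_tool", "payload": {
  "commands": "0.6 0 -25 0 0; 0.6 0 0 0 0; 0.6 0 0 0 0"
}}

```text
time: 23.58
position: [0.3823, 0.4854, 0.0606]
eef_rot: [[-0.106, -0.994, 0.0], [-0.994, 0.106, 0.001], [-0.001, -0.0, -1.0]]
ft_force: [0.4, -0.2, -1.1]
grip_width: 0.034
grip_force: 0.0
```

Run:
```python
from h import *
c=cap("wrist");np.save("pics/w4.npy",c,allow_pickle=True)
print(proj(c,(.494,.4245,.025)))
cv2.imwrite("pics/w4.png",cv2.resize(c["frame"][100:250,0:200][:,:,::-1],(800,600),interpolation=cv2.INTER_CUBIC))
```

```text
[106.1578 159.5476]
```

View pics/w4.png

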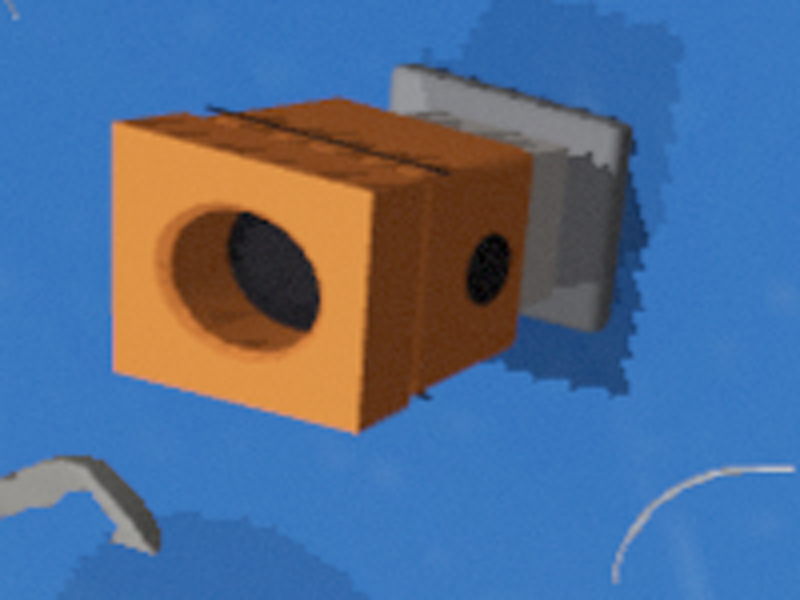

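The dot face (the carrier's x face) is at the right, and the slit face is at the top. The tongue spans rows of about 150–300 against 130–327 for the foot, so it is about 24–26 mm: the wide one.

Run:
```python
from h import *
c=np.load("pics/w4.npy",allow_pickle=True).item()
f=lambda u,v,z:plane(c,u/4,100+v/4,z)*1000
h=[f(*p,.058) for p in((113,122),(375,192),(358,432),(113,372))];print("head c",sum(h)/4,[np.linalg.norm(h[i]-h[i-1]) for i in range(4)])
a=lambda d:np.degrees(np.arctan2(d[1],d[0]))
print("x-dir (to dot)",a(h[1]-h[0]),a(h[2]-h[3]),"y-dir",a(h[1]-h[2]),a(h[0]-h[3]))
ft=f(627,128,.006);fb=f(603,330,.006);fl=f(392,68,.006);tt=f(568,152,.006);tb=f(552,300,.006)
print("foot c",(fl+fb)/2,np.linalg.norm(ft-fb),np.linalg.norm(ft-fl),"tongue",np.linalg.norm(tt-tb),"dirs",a(ft-fl),a(ft-fb))
s=env.get_state();print(s["position"],s["joints"])
```

```text
head c [494.3668 423.032   58.    ] [np.float64(30.042559264508277), np.float64(28.205702584493984), np.float64(29.857017996409123), np.float64(28.093429480327035)]
x-dir (to dot) 158.0842362080239 158.46509651339056 y-dir -112.63050231136874 -112.4107700784528
foot c [493.5297 423.0188   6.    ] 32.574087827961954 34.42651028955372 tongue 23.84532453445985 dirs 159.27191575993248 -111.87833153944713
[0.3818 0.4853 0.0604] [ 51.7977  30.2498 -10.5824  49.1388   0.0096 -32.1503]
```

>>> {"api": "drive_tool", "payload": {
  "commands": "0.4 0 0 -40 0; 0.4 0 0 -30 0; 0.4 25 -57 0 0; 0.4 25 -57 0 0; 0.4 0 0 0 10.6"
}}

```text
time: 24.25
position: [0.4933, 0.4214, 0.1304]
eef_rot: [[-0.296, -0.955, 0.002], [-0.955, 0.296, 0.0], [-0.001, -0.002, -1.0]]
ft_force: [-1.5, 0.4, 0.2]
grip_width: 0.0512
grip_force: 0.0
```

>>> {"api": "drive_tool", "payload": {
  "commands": "0.4 0 0 0 10.6; 0.4 0 0 0 10.6; 0.4 0 0 0 10.6; 0.4 0 0 0 10.6; 0.4 0 0 0 10.6"
}}

```text
time: 24.88
position: [0.4892, 0.4237, 0.1302]
eef_rot: [[-0.939, -0.343, -0.0], [-0.343, 0.939, -0.0], [0.0, 0.0, -1.0]]
ft_force: [0.6, -0.0, 0.2]
grip_width: 0.0513
grip_force: 0.0
```

>>> {"api": "drive_tool", "payload": {
  "commands": "0.4 0 0 0 10.6; 0.4 0 0 0 10.6; 0.4 0 0 0 10.6; 0.4 0 0 0 10.6; 0.4 0 0 0 0"
}}

```text
time: 25.5
position: [0.4893, 0.4237, 0.1302]
eef_rot: [[-0.928, 0.372, -0.0], [0.372, 0.928, 0.0], [0.0, -0.0, -1.0]]
ft_force: [0.6, 0.7, 0.3]
grip_width: 0.0512
grip_force: 0.0
```

Run:
```python
from h import *
s=env.get_state();R=np.array(s["eef_rot"]);print(s["position"],s["joints"],"shift",R.T@(np.array([.494,.423,.025])-s["position"])*1000,"yaw y",np.degrees(np.arctan2(R[1,1],R[0,1])),s["grip_width"])
```

```text
[0.4893 0.4237 0.1302] [40.8853 29.831   0.0963 60.2698  0.0057 62.7545] shift [ -4.6325   1.1516 105.177 ] yaw y 68.13076572224587 0.05116975648582792
```

>>> {"api": "drive_tool", "payload": {
  "commands": "0.4 -4.6 1 0 0.5; 0.4 0 0 53 0; 0.4 0 0 52 0; 0.4 0 0 0 0; 0.4 0 0 0 0"
}}

```text
time: 26.12
position: [0.4952, 0.4235, 0.0265]
eef_rot: [[-0.924, 0.382, 0.001], [0.382, 0.924, 0.001], [-0.001, 0.002, -1.0]]
ft_force: [0.6, 0.6, 0.8]
grip_width: 0.0513
grip_force: 0.0
```

>>> {"api": "drive_tool", "payload": {
  "commands": "1 0 0 0 0; 1 0 0 0 0; 1 0 0 0 0; 1 0 0 0 0"
}}

```text
time: 26.62
position: [0.4962, 0.4244, 0.028]
eef_rot: [[-0.924, 0.383, 0.004], [0.383, 0.924, 0.004], [-0.003, 0.005, -1.0]]
ft_force: [-0.2, -0.1, 6.1]
grip_width: 0.0289
grip_force: 60.0
```

>>> {"api": "drive_tool", "payload": {
  "commands": "1 0 0 -50 -6.3; 1 0 0 -50 -6.3; 1 0 0 -50 -6.3; 1 6.5 -58.5 0 0; 1 6.5 -58.5 0 0"
}}

```text
time: 27.25
position: [0.4746, 0.3066, 0.1769]
eef_rot: [[-0.998, 0.061, 0.004], [0.061, 0.998, 0.002], [-0.004, 0.002, -1.0]]
ft_force: [0.3, -0.5, -0.6]
grip_width: 0.0291
grip_force: 59.7
```

>>> {"api": "drive_tool", "payload": {
  "commands": "1 6.5 -58.5 0 0; 1 6.5 -58.5 0 0; 1 6.5 -58.5 0 0; 1 6.5 -58.5 0 0; 1 6.5 -58.5 0 0"
}}

```text
time: 27.88
position: [0.423, 0.0153, 0.176]
eef_rot: [[-0.998, 0.062, 0.003], [0.062, 0.998, -0.0], [-0.003, 0.0, -1.0]]
ft_force: [0.6, -0.9, -0.6]
grip_width: 0.0292
grip_force: 59.6
```

>>> {"api": "drive_tool", "payload": {
  "commands": "1 6.5 -58.5 0 0; 1 6.5 -58.5 0 0; 1 6.5 -58.5 0 0; 1 6.5 -58.5 0 0; 1 0 0 0 0"
}}

```text
time: 28.5
position: [0.3822, -0.2188, 0.176]
eef_rot: [[-0.998, 0.07, 0.002], [0.07, 0.998, -0.002], [-0.002, -0.002, -1.0]]
ft_force: [0.9, 0.5, -1.9]
grip_width: 0.0289
grip_force: 59.8
```

Run:
```python
from h import *
s=env.get_state();R=np.array(s["eef_rot"]);print(s["position"],s["joints"],"shift",R.T@(np.array([.390,-.215,.037])-s["position"])*1000,"yaw y",np.degrees(np.arctan2(R[1,1],R[0,1])))
```

```text
[ 0.3822 -0.2188  0.176 ] [-29.7513   8.4868 -24.9312  56.4164  -0.0454 -25.7471] shift [ -7.1768   4.5726 138.9646] yaw y 85.99555279695991
```

>>> {"api": "drive_tool", "payload": {
  "commands": "1 -7 4.5 20 -1; 1 0 0 55 0; 1 0 0 45 0; 1 0 0 19 0; 1 0 0 0 0"
}}

```text
time: 29.12
position: [0.3888, -0.2091, 0.0352]
eef_rot: [[-0.999, 0.044, -0.003], [0.044, 0.999, 0.002], [0.003, 0.002, -1.0]]
ft_force: [-0.2, 0.5, -0.2]
grip_width: 0.0294
grip_force: 59.8
```

>>> {"api": "drive_tool", "payload": {
  "commands": "1 -4 0 0 0; 1 -4 0 0 0; 1 -4 0 0 0; 1 -4 0 0 0; 1 0 0 0 0"
}}

```text
time: 29.75
position: [0.3982, -0.21, 0.0352]
eef_rot: [[-0.999, 0.047, -0.014], [0.047, 0.999, 0.001], [0.014, 0.001, -1.0]]
ft_force: [-12.9, -0.5, 3.8]
grip_width: 0.0291
grip_force: 60.3
```

>>> {"api": "drive_tool", "payload": {
  "commands": "1 -4 0 -0.5 0; 1 -4 0 -0.5 0; 1 0 0 0 0"
}}

```text
time: 30.12
position: [0.4064, -0.2103, 0.0361]
eef_rot: [[-0.999, 0.046, -0.014], [0.046, 0.999, 0.002], [0.014, 0.001, -1.0]]
ft_force: [-12.3, 0.4, 3.4]
grip_width: 0.0292
grip_force: 60.3
```

>>> {"api": "drive_tool", "payload": {
  "commands": "1 -4 0 0 0; 1 -4 0 0 0; 1 -4 0 0 0; 1 -3 0 0 0; 1 0 0 0 0"
}}

```text
time: 30.75
position: [0.4213, -0.2109, 0.0355]
eef_rot: [[-0.999, 0.046, -0.014], [0.046, 0.999, 0.002], [0.014, 0.001, -1.0]]
ft_force: [-10.4, -0.7, -1.7]
grip_width: 0.0293
grip_force: 59.5
```

>>> {"api": "drive_tool", "payload": {
  "commands": "1 10 0 0 0; 1 10 0 -25 0; 1 0 0 -25 0; 1 0 0 0 0"
}}

```text
time: 31.25
position: [0.412, -0.2132, 0.0898]
eef_rot: [[-0.999, 0.045, 0.008], [0.045, 0.999, -0.003], [-0.008, -0.003, -1.0]]
ft_force: [0.8, 0.5, -1.4]
grip_width: 0.0293
grip_force: 59.8
```

Run:
```python
from h import *
c=tilt();g=cv2.cvtColor(c["frame"],cv2.COLOR_RGB2HSV)
# dark dot on near face and ridge/socket: dark pixels within orange box
f=c["frame"][215:345,300:332].mean(1).astype(int)
print([(215+i,*r[:2]) for i,r in enumerate(f) if i%2==0])
m=(c["frame"].max(2)<45).astype(np.uint8);m[:225]=0;m[335:]=0;m[:,:285]=0;m[:,350:]=0;print(blobs(m,30))
# same on earlier good pic
d=cv2.imread("pics/t2.png")[:,:,::-1];m=(d.max(2)<45).astype(np.uint8);m[:225]=0;m[335:]=0;m[:,:285]=0;m[:,350:]=0;print(blobs(m,30));print([(215+i,*r[:2]) for i,r in enumerate(d[215:345,300:332].mean(1).astype(int)) if i%2==0])
```

```text
orange box [ 277  220   79  131 8119] tool [ 0.412  -0.2132  0.0898] yaw 87.39962790919046
0 [np.float64(244.1), np.float64(293.4), np.float64(286.7), np.float64(345.7), np.float64(240.5), np.float64(288.9), np.float64(280.8), np.float64(338.6)]
5 [np.float64(242.0), np.float64(289.0), np.float64(291.6), np.float64(345.9), np.float64(237.7), np.float64(284.0), np.float64(284.8), np.float64(338.2)]
10 [np.float64(240.2), np.float64(284.6), np.float64(296.5), np.float64(345.6), np.float64(235.3), np.float64(279.2), np.float64(288.8), np.float64(337.4)]
15 [np.float64(238.7), np.float64(280.3), np.float64(301.5), np.float64(344.9), np.float64(233.2), np.float64(274.5), np.float64(293.0), np.float64(336.4)]
20 [np.float64(237.6), np.float64(276.1), np.float64(306.4), np.float64(343.8), np.float64(231.5), np.float64(269.9), np.float64(297.2), np.float64(335.0)]
25 [np.float64(236.8), np.float64(272.0), np.float64(311.2), np.float64(342.4), np.float64(230.2), np.float64(265.5), np.float64(301.4), np.float64(333.3)]
30 [np.float64(236.5), np.float64(268.0), np.float64(315.9), np.float64(340
[... 4600 characters left out ...]
, np.int64(61)), (307, np.int64(113), np.int64(61)), (309, np.int64(113), np.int64(61)), (311, np.int64(113), np.int64(61)), (313, np.int64(112), np.int64(60)), (315, np.int64(113), np.int64(61)), (317, np.int64(113), np.int64(61)), (319, np.int64(117), np.int64(63)), (321, np.int64(123), np.int64(67)), (323, np.int64(135), np.int64(75)), (325, np.int64(134), np.int64(74)), (327, np.int64(143), np.int64(79)), (329, np.int64(145), np.int64(88)), (331, np.int64(73), np.int64(170)), (333, np.int64(72), np.int64(169)), (335, np.int64(72), np.int64(169)), (337, np.int64(73), np.int64(169)), (339, np.int64(73), np.int64(169)), (341, np.int64(73), np.int64(169)), (343, np.int64(73), np.int64(169))]
```

>>> {"api": "drive_tool", "payload": {
  "commands": "1 0 0 -38 0.4; 1 0 0 -34 0; 1 -33 56 0 0; 1 -33 56 0 0; 1 -33.4 56 0 0"
}}

```text
time: 31.92
position: [0.5137, -0.0541, 0.1584]
eef_rot: [[-0.999, 0.053, 0.001], [0.053, 0.999, -0.0], [-0.001, -0.0, -1.0]]
ft_force: [1.1, -2.1, -1.0]
grip_width: 0.0288
grip_force: 59.9
```

>>> {"api": "drive_tool", "payload": {
  "commands": "1 -42 50.6 0 0; 1 -43 52 0 0; 1 0 0 0 0; 1 0 0 0 0"
}}

```text
time: 32.42
position: [0.5964, 0.0364, 0.1576]
eef_rot: [[-0.999, 0.052, -0.002], [0.052, 0.999, -0.0], [0.002, -0.001, -1.0]]
ft_force: [-0.0, 0.5, -0.3]
grip_width: 0.0293
grip_force: 60.0
```

Run:
```python
from h import *
goal(-38,0,28,50)
```

```text
tcp [0.5964 0.0364 0.1576] target [0.6046 0.0469 0.0549] shift [ -7.8504  10.9619 102.7653] yaw 87.04090456515249 F [-0.0296  0.4651 -0.2895]
```

>>> {"api": "drive_tool", "payload": {
  "commands": "1 -8 11 0 0; 1 0 0 51 0; 1 0 0 50 0; 1 0 0 0 0; 1 0 0 0 0"
}}

```text
time: 33.05
position: [0.6068, 0.0466, 0.0597]
eef_rot: [[-0.999, 0.053, 0.002], [0.053, 0.999, 0.0], [-0.002, 0.0, -1.0]]
ft_force: [0.7, 0.0, 0.5]
grip_width: 0.0294
grip_force: 59.9
```

Run:
```python
from h import *
goal(-38,0,28,50);goal(-20,0,28,50);goal(-10,0,28,50)
c=cap("wrist")
for nm,lo,hi in(("red",(0,120,60),(6,255,255)),("grn",(60,60,40),(90,255,220)),("or",(6,120,50),(22,255,255))):
    for st,ce in blobs(mask(c,lo,hi),400):print(nm,st,ce)
```

```text
tcp [0.6068 0.0466 0.0597] target [0.6046 0.0469 0.0549] shift [2.3033 0.1843 4.8065] yaw 86.95319329351538 F [0.7499 0.0262 0.4805]
tcp [0.6068 0.0466 0.0597] target [0.589  0.0478 0.0639] shift [17.8715  0.1885 -4.2256] yaw 86.95319329351538 F [0.7499 0.0262 0.4805]
tcp [0.6068 0.0466 0.0597] target [0.5803 0.0482 0.0689] shift [26.5204  0.1908 -9.2434] yaw 86.95319329351538 F [0.7499 0.0262 0.4805]
red [ 215   17   45   81 2515] [238.4998  55.6549]
red [ 374   17   46   82 2519] [395.3077  56.2652]
grn [ 235  109   36   61 1522] [253.3022 138.0834]
grn [ 363  109   36   61 1524] [379.872  138.0702]
or [ 277  220   79  100 6854] [315.876  272.0541]
or [560 237  35  52 465] [575.3226 261.9914]
```

>>> {"api": "drive_tool", "payload": {
  "commands": "1 2.3 0 4.8 0; 1 5 0 -3 0; 1 5 0 -3 0; 1 5 0 -3 0; 1 0 0 0 0"
}}

```text
time: 33.72
position: [0.5882, 0.0479, 0.0627]
eef_rot: [[-0.999, 0.052, 0.0], [0.052, 0.999, 0.0], [-0.0, 0.0, -1.0]]
ft_force: [0.3, 0.3, -0.3]
grip_width: 0.0294
grip_force: 59.9
```

Run:
```python
from h import *
goal(-20,0,28,50);goal(-10,0,28,50)
```

```text
tcp [0.5882 0.0479 0.0627] target [0.589  0.0478 0.0639] shift [-0.8266 -0.0967 -1.1592] yaw 87.01140056000513 F [ 0.3176  0.2856 -0.3303]
tcp [0.5882 0.0479 0.0627] target [0.5803 0.0482 0.0689] shift [ 7.831  -0.0872 -6.1619] yaw 87.01140056000513 F [ 0.3176  0.2856 -0.3303]
```

>>> {"api": "drive_tool", "payload": {
  "commands": "1 3 0 -3 0; 1 3 0 -2 0; 1 0 0 0 0"
}}

```text
time: 34.1
position: [0.583, 0.0482, 0.0675]
eef_rot: [[-0.999, 0.052, 0.001], [0.052, 0.999, -0.0], [-0.001, 0.0, -1.0]]
ft_force: [0.2, -0.9, -0.9]
grip_width: 0.0293
grip_force: 60.1
```

>>> {"api": "drive_tool", "payload": {
  "commands": "1 2 0 -1.2 0; 1 1.5 0 -0.8 0; 1 0 0 0 0"
}}

```text
time: 34.48
position: [0.5826, 0.0481, 0.0689]
eef_rot: [[-0.999, 0.053, 0.006], [0.053, 0.999, -0.001], [-0.006, -0.0, -1.0]]
ft_force: [8.7, -0.2, -11.6]
grip_width: 0.0291
grip_force: 60.4
```

>>> {"api": "drive_tool", "payload": {
  "commands": "1 1.7 0 -0.8 0; 1 1.7 0 -0.8 0; 1 0 0 0 0"
}}

```text
time: 34.85
position: [0.5809, 0.0483, 0.071]
eef_rot: [[-0.999, 0.053, 0.009], [0.053, 0.999, -0.001], [-0.009, -0.0, -1.0]]
ft_force: [11.2, -1.3, -11.9]
grip_width: 0.0293
grip_force: 60.3
```

Run:
```python
from h import *
goal(-10,0,28,50)
```

```text
tcp [0.5809 0.0483 0.071 ] target [0.5803 0.0482 0.0689] shift [ 0.5756 -0.0874  2.162 ] yaw 86.97810779661073 F [ 11.1923  -1.3425 -11.8857]
```

Stopped at the mouth (plate x of about −9.5 mm). I'll ease it to the middle of the plate thickness while still pressing lightly.

>>> {"api": "drive_tool", "payload": {
  "commands": "1 0.8 0 1.3 0; 1 0.7 0 1.3 0; 1 0.3 0 0 0; 1 0 0 0 0"
}}

```text
time: 35.35
position: [0.5809, 0.0484, 0.0704]
eef_rot: [[-0.999, 0.053, 0.013], [0.053, 0.999, -0.001], [-0.013, 0.0, -1.0]]
ft_force: [11.4, -0.8, -2.1]
grip_width: 0.0289
grip_force: 61.8
```

>>> {"api": "drive_tool", "payload": {
  "commands": "1 0.7 0 1.2 0; 1 0.7 0 1.2 0; 1 0 0 0 0; 1 0 0 0 0"
}}

```text
time: 35.85
position: [0.5802, 0.0486, 0.0685]
eef_rot: [[-0.998, 0.053, 0.015], [0.053, 0.999, -0.0], [-0.015, 0.001, -1.0]]
ft_force: [10.6, -1.3, -0.7]
grip_width: 0.0291
grip_force: 62.0
```

Run:
```python
from h import *
goal(-10,0,28,50);goal(-42,0,28,50)
```

```text
tcp [0.5802 0.0486 0.0685] target [0.5803 0.0482 0.0689] shift [-0.1291 -0.3536 -0.3467] yaw 86.96962797091706 F [10.626  -1.3294 -0.7318]
tcp [0.5802 0.0486 0.0685] target [0.608  0.0468 0.0529] shift [-27.5995  -0.3712  16.0607] yaw 86.96962797091706 F [10.626  -1.3294 -0.7318]
```

>>> {"api": "drive_tool", "payload": {
  "commands": "1 -9 0 1.5 0; 1 -10 0 4.5 0; 1 -10 0 5 0; 1 -9 0 4.5 0; 1 0 0 0 0"
}}

```text
time: 36.48
position: [0.6106, 0.0466, 0.0494]
eef_rot: [[-0.999, 0.052, -0.001], [0.052, 0.999, -0.0], [0.001, -0.0, -1.0]]
ft_force: [-0.6, -0.2, -1.0]
grip_width: 0.0294
grip_force: 62.0
```

Run:
```python
from h import *
goal(-42,0,28,50)
c=np.load("pics/w3.npy",allow_pickle=True).item()
for nm,lo,hi in(("red",(0,150,80),(5,255,255)),("grn",(50,100,40),(80,255,255))):
  cs,_=cv2.findContours(mask(c,lo,hi),0,2);k=max(cs,key=cv2.contourArea);print(nm,cv2.boundingRect(k),cv2.minAreaRect(np.array([plane(c,*p[0],.022)[:2]*1000 for p in k],np.float32)))
  a=cv2.approxPolyDP(k,4,True)[:,0];print([(tuple(int(i) for i in p),(plane(c,*p,.022)[:2]*1000).round(1)) for p in a])
```

```text
tcp [0.6106 0.0466 0.0494] target [0.608  0.0468 0.0529] shift [ 2.6094 -0.0316 -3.4439] yaw 86.99441528760065 F [-0.5618 -0.1928 -1.0101]
red (32, 63, 179, 189) ((450.8805236816406, -369.696533203125), (147.9984588623047, 106.96632385253906), 2.4733057022094727)
[((165, 63), array([ 375.4, -323.6])), ((32, 77), array([ 379.7, -425.3])), ((95, 251), array([ 526.5, -419.5])), ((205, 242), array([ 522.6, -318.7])), ((210, 236), array([ 516.9, -313.3])), ((204, 233), array([ 513.8, -318.1]))]
grn (247, 107, 134, 169) ((486.8231201171875, -220.2135009765625), (103.07991790771484, 149.69773864746094), 86.80103302001953)
[((248, 108), array([ 410.4, -266.3])), ((258, 274), array([ 557.7, -275.2])), ((368, 275), array([ 563.8, -173.6])), ((380, 109), array([ 416.4, -164.7]))]
```

>>> {"api": "drive_tool", "payload": {
  "commands": "1 -2 0 -57 0; 1 0 0 -57 0; 1 43 -50.6 0 0; 1 43 -50.7 0 0; 1 12 -54.4 0 0"
}}

```text
time: 37.1
position: [0.5082, -0.0983, 0.1644]
eef_rot: [[-0.999, 0.051, -0.002], [0.051, 0.999, 0.001], [0.002, 0.0, -1.0]]
ft_force: [1.5, -0.7, -0.9]
grip_width: 0.0291
grip_force: 62.0
```

>>> {"api": "drive_tool", "payload": {
  "commands": "1 12 -54.4 0 0; 1 12 -54.4 0 0; 1 12 -54.4 0 0; 1 12 -54.4 0 0; 1 12 -54.4 0 -5.4"
}}

```text
time: 37.72
position: [0.4366, -0.3679, 0.1645]
eef_rot: [[-0.999, -0.044, 0.0], [-0.044, 0.999, 0.0], [-0.0, 0.0, -1.0]]
ft_force: [1.4, -0.5, -0.2]
grip_width: 0.0295
grip_force: 62.0
```

>>> {"api": "drive_tool", "payload": {
  "commands": "1 0 0 40 0; 1 0 0 40 0; 1 0 0 10 0; 1 0 0 0 0"
}}

```text
time: 38.22
position: [0.4374, -0.3661, 0.0743]
eef_rot: [[-0.999, -0.042, -0.001], [-0.042, 0.999, 0.001], [0.001, 0.001, -1.0]]
ft_force: [0.4, -0.0, -0.5]
grip_width: 0.0292
grip_force: 62.0
```

Run:
```python
from h import *
s=env.get_state();R=np.array(s["eef_rot"]);print(s["position"],s["joints"],R.T@(np.array([.431,-.372,.038])-s["position"])*1000,"yaw",np.degrees(np.arctan2(R[1,1],R[0,1])))
```

```text
[ 0.4374 -0.3661  0.0743] [-39.9301  25.5304 -16.692   47.8489   0.003  -42.3478] [ 6.5763 -5.6967 36.2921] yaw 92.41769190607633
```

>>> {"api": "drive_tool", "payload": {
  "commands": "1 0 -5.7 18 0; 1 0 0 18 0; 1 6 0 0 0; 1 5 0 0 0; 1 0 0 0 0"
}}

```text
time: 38.85
position: [0.4268, -0.3731, 0.0392]
eef_rot: [[-0.999, -0.041, 0.001], [-0.041, 0.999, -0.001], [-0.001, -0.001, -1.0]]
ft_force: [-1.0, 0.2, -1.1]
grip_width: 0.0291
grip_force: 62.0
```

>>> {"api": "drive_tool", "payload": {
  "commands": "1 4 0 0 0; 1 4 0 0 0; 1 4 0 0 0; 1 4 0 0 0; 1 0 0 0 0"
}}

```text
time: 39.48
position: [0.4165, -0.3735, 0.0396]
eef_rot: [[-0.999, -0.043, 0.012], [-0.043, 0.999, 0.001], [-0.012, 0.0, -1.0]]
ft_force: [12.1, 3.3, -3.0]
grip_width: 0.0284
grip_force: 61.5
```

>>> {"api": "drive_tool", "payload": {
  "commands": "1 4 0 0 0; 1 4 0 0.5 0; 1 4 0 0.5 0; 1 0 0 0 0"
}}

```text
time: 39.98
position: [0.41, -0.3762, 0.0413]
eef_rot: [[-0.999, -0.045, 0.023], [-0.045, 0.999, -0.003], [-0.022, -0.004, -1.0]]
ft_force: [18.6, 4.5, 5.0]
grip_width: 0.0292
grip_force: 64.4
```

>>> {"api": "drive_tool", "payload": {
  "commands": "1 3.5 0 1 0; 1 3.5 0 1 0; 1 0 0 0 0"
}}

```text
time: 40.35
position: [0.4036, -0.3781, 0.04]
eef_rot: [[-0.999, -0.045, 0.024], [-0.045, 0.999, -0.006], [-0.023, -0.007, -1.0]]
ft_force: [17.0, 1.6, 7.2]
grip_width: 0.0291
grip_force: 66.4
```

>>> {"api": "drive_tool", "payload": {
  "commands": "1 3 0 2 0; 1 2 0 3 0; 1 0 0 3 0; 1 0 0 0 0"
}}

```text
time: 40.85
position: [0.3991, -0.3795, 0.0322]
eef_rot: [[-0.999, -0.045, 0.024], [-0.045, 0.999, -0.008], [-0.024, -0.009, -1.0]]
ft_force: [19.1, 0.8, 5.4]
grip_width: 0.0294
grip_force: 67.5
```

```bash
cat > lm.py <<'E'
from h import *
s=env.get_state();print(s["position"],s["ft_force"])
c=cap("wrist");f=c["frame"].astype(int);cv2.imwrite("pics/lm.png",c["frame"][:,:,::-1])
m=(f.max(2)<45).astype(np.uint8);m[:225]=0;m[350:]=0;m[:,:285]=0;m[:,350:]=0
print([(list(map(int,a)),b.round(1)) for a,b in blobs(m,30)])
p=f[200:360,300:332].mean(1);print([(200+i,int(r[0]),int(r[1])) for i,r in enumerate(p) if i%4==0])
E
python3 lm.py
python3 - <<'E'
from h import *
f=cv2.imread("pics/p1.png")[:,:,::-1].astype(int)
m=(f.max(2)<45).astype(np.uint8);m[:225]=0;m[350:]=0;m[:,:285]=0;m[:,350:]=0
print([(list(map(int,a)),b.round(1)) for a,b in blobs(m,30)])
p=f[200:360,300:332].mean(1);print([(200+i,int(r[0]),int(r[1])) for i,r in enumerate(p) if i%4==0])
E
```

```text
[ 0.3991 -0.3795  0.0322] [19.0965  0.7802  5.45  ]
[([307, 243, 20, 11, 175], array([316.1, 247.7])), ([299, 292, 35, 17, 435], array([316. , 299.8]))]
[(200, 56, 112), (204, 75, 32), (208, 93, 21), (212, 94, 21), (216, 94, 20), (220, 185, 56), (224, 104, 82), (228, 76, 77), (232, 100, 97), (236, 101, 97), (240, 109, 58), (244, 60, 35), (248, 47, 30), (252, 67, 39), (256, 111, 59), (260, 111, 59), (264, 113, 61), (268, 110, 59), (272, 110, 60), (276, 110, 60), (280, 112, 61), (284, 130, 71), (288, 130, 71), (292, 76, 45), (296, 24, 19), (300, 20, 18), (304, 32, 24), (308, 73, 41), (312, 108, 58), (316, 108, 59), (320, 115, 62), (324, 152, 86), (328, 162, 92), (332, 162, 92), (336, 210, 60), (340, 209, 60), (344, 209, 59), (348, 208, 58), (352, 208, 58), (356, 208, 59)]
[([306, 250, 21, 11, 178], array([315.9, 254.6])), ([299, 299, 35, 19, 489], array([315.9, 307.9]))]
[(200, 61, 115), (204, 61, 115), (208, 59, 113), (212, 32, 72), (216, 28, 75), (220, 29, 76), (224, 29, 76), (228, 30, 80), (232, 40, 100), (236, 80, 80), (240, 101, 97), (244, 101, 97), (248, 109, 59), (252, 52, 32), (256, 48, 30), (260, 89, 48), (264, 111, 60), (268, 111, 60), (272, 121, 67), (276, 110, 60), (280, 110, 60), (284, 110, 59), (288, 125, 69), (292, 131, 72), (296, 132, 73), (300, 65, 39), (304, 21, 18), (308, 19, 18), (312, 26, 21), (316, 59, 35), (320, 108, 58), (324, 109, 59), (328, 112, 60), (332, 134, 74), (336, 162, 93), (340, 164, 94), (344, 160, 118), (348, 77, 177), (352, 78, 177), (356, 78, 177)]
```

>>> {"api": "drive_tool", "payload": {
  "commands": "1 -12 0 0 0; 1 -10 4 -6 0; 1 -20 4 0 0; 1 -20 0 0 0; 1 0 0 0 0"
}}

```text
time: 41.52
position: [0.4502, -0.3634, 0.0327]
eef_rot: [[-0.999, -0.044, 0.0], [-0.044, 0.999, -0.0], [-0.0, -0.0, -1.0]]
ft_force: [-1.4, -0.1, -0.5]
grip_width: 0.0291
grip_force: 66.6
```

```bash
python3 lm.py
```

```text
[ 0.4502 -0.3634  0.0327] [-1.4282 -0.0804 -0.4729]
[([306, 243, 21, 11, 174], array([315.7, 247.6])), ([299, 292, 35, 17, 431], array([316. , 299.8]))]
[(200, 194, 56), (204, 193, 56), (208, 188, 53), (212, 109, 27), (216, 86, 87), (220, 131, 132), (224, 94, 96), (228, 78, 77), (232, 100, 96), (236, 100, 97), (240, 109, 58), (244, 61, 36), (248, 47, 29), (252, 70, 40), (256, 111, 59), (260, 110, 59), (264, 113, 61), (268, 109, 59), (272, 110, 59), (276, 109, 59), (280, 111, 60), (284, 129, 70), (288, 129, 70), (292, 75, 43), (296, 26, 20), (300, 18, 17), (304, 31, 22), (308, 77, 43), (312, 108, 58), (316, 108, 57), (320, 113, 61), (324, 145, 81), (328, 161, 91), (332, 161, 91), (336, 197, 54), (340, 189, 50), (344, 91, 20), (348, 93, 23), (352, 92, 20), (356, 92, 21)]
```

>>> {"api": "drive_tool", "payload": {
  "commands": "1 0 -6 0 0; 1 0 0 3 0; 1 0 0 3 0; 1 0 0 0 0"
}}

```text
time: 42.08
position: [0.4484, -0.3706, 0.0304]
eef_rot: [[-0.999, -0.041, 0.001], [-0.041, 0.999, -0.002], [-0.001, -0.002, -1.0]]
ft_force: [-5.5, 3.2, 19.3]
grip_width: 0.0293
grip_force: 69.3
```

>>> {"api": "drive_tool", "payload": {
  "commands": "0.6 0 0 -3 0; 0 0 0 0 0; 0 0 0 0 0; 0 0 0 0 0; 0 0 0 -50 0"
}}

```text
time: 42.7
position: [0.4457, -0.3672, 0.0767]
eef_rot: [[-0.999, -0.042, -0.008], [-0.042, 0.999, 0.006], [0.007, 0.007, -1.0]]
ft_force: [-0.2, -0.7, 0.8]
grip_width: 0.0857
grip_force: 0.0
```

>>> {"api": "drive_tool", "payload": {
  "commands": "0 0 0 -60 0; 0 0 0 -40 0; 0 0 0 0 0; 0 0 0 0 0"
}}

```text
time: 43.2
position: [0.4484, -0.3694, 0.1794]
eef_rot: [[-0.999, -0.042, -0.001], [-0.042, 0.999, 0.001], [0.001, 0.001, -1.0]]
ft_force: [0.5, -0.1, -0.3]
grip_width: 0.086
grip_force: 0.0
```

Run:
```python
from h import *
c=cap("wrist");print(env.get_state()["position"])
m=mask(c,(6,120,50),(22,255,255));cs,_=cv2.findContours(m,0,2)
for k in cs:
    if cv2.contourArea(k)>150: print(cv2.boundingRect(k),cv2.minAreaRect(np.array([plane(c,*p[0],.061)[:2]*1000 for p in k],np.float32)))
for x,y in((.449,-.3695),(.479,-.2157)):
  q=np.array([proj(c,(x+dx,y+dy,z)) for z in(.025,.061) for dx in(-.014,.014) for dy in(-.015,.015)]);print("upright box",q.min(0),q.max(0)-q.min(0))
for n in("scene","side"):
  v=cap(n)
  for s,ce in blobs(mask(v,(6,130,90),(20,255,255)),20):print(n,s,ce)
```

```text
[ 0.4479 -0.369   0.1787]
(454, 207, 56, 44) ((472.44403076171875, -223.62855529785156), (47.4926643371582, 37.92240524291992), 86.15259552001953)
(296, 168, 38, 40) ((441.25164794921875, -370.9751892089844), (34.1199836730957, 30.846912384033203), 2.3896079063415527)
upright box [297.7532 170.0861] [36.7198 42.7522]
upright box [452.029 206.571] [56.4007 44.0447]
scene [323 163  15   9 101] [330.     167.6238]
scene [259 188  10   6  32] [263.875  190.2188]
scene [370 232  14  16 174] [376.2241 239.1954]
scene [398 258  17  19 229] [405.655  266.8166]
side [300 137  15  11 120] [306.5417 142.0833]
side [422 164   8  13  70] [425.2143 169.9286]
side [376 172   8  14  83] [379.241  178.6265]
side [224 184  15  11  61] [228.3279 190.3115]
side [258 250  13  17 145] [263.931 258.   ]
side [141 265   7   6  28] [144.1786 267.5   ]
```

Both carriers stand upright in their trays, each matching its predicted upright outline. The parked carrier has not moved, so I'm handing in.

```bash
python3 -c "
from rig import env
print(env.sign_off())"
```

```text
the job is handed in; nothing more can be done
None
```

I gauged both carriers and handed the job in at about 43 s, but sign-off returned no verdict: the 17 mm one stopped at the no-go step and stands in the green tray, the 24 mm one would not enter and stands in the red tray, and the parked carrier was left in place.

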